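# Put the pocket finds in the hidden valet drawer and clip up the load's ticket

## Task

The things lying on the folding surface came out of the pockets of this wash load: put away every one that is there of the closed pocket knife, padlock, gate remote, little metal tin and keyring tape measure. Press the chrome button on the wooden valet box so that its hidden drawer springs out, draw it open, lay the finds in it and push it shut until it latches; and slide the load's plywood ticket flat under the jaw of the chrome spring clip, straight and well in, letting its edge lift the clip, so that the owner sees something is being kept. Leave everything else standing where it is.

Things in the scene. Friction and masses are not known exactly. Their poses are not given: they have to be found in the camera images.
- valet_box: dark wooden valet box, 190 deep (its x) x 310 wide (y) x 85 high, does not move; origin at the centre of its underside; its plain front faces its -x. All of the front below the 12 mm top board is the front of a hidden drawer without handle, held shut by a catch that only the chrome button lets go
- drawer (a joint): how far the drawer stands out along the box's -x, in m. Latched 0.002; released, a plunger pushes it out to about 0.06 to 0.07, where it stays; drawn on by hand to its stop, 0.12. Slides with 0.7 N friction, stays where left. Pushed fully home (0, about 8 N at the end) it latches by itself and springs back 2 mm
- latch_button (a joint): how far the button is pressed, m: 0 up, 0.009 fully down. Its spring takes 2 N to start and 5 N fully down; the catch lets go at about 0.006 to 0.007
- button_top (a point): centre of the top of the chrome push button, 24 in diameter, that stands 12 out of the top board of the box near its left front corner (27 behind the front, 120 towards the box's +y from the middle); it is pressed straight down
- drawer_front (a point): middle of the top edge of the drawer's front panel, 71 above the table; moves with the drawer. The panel is 12 thick (the point is in the middle of it), 308 wide (y), from 5 to 71 above the table. Its top edge stands above the drawer's sides and can be pinched or hooked anywhere along y once the drawer has popped out
- drawer_floor (a point): centre of the drawer's inner floor, 14 above the table, axes as the box; moves with the drawer. Inside: 148 deep (x from -74 to +74), 282 wide (y), sides 44 high. Fully open, the front 108 of it (x from -74 to +34) is clear of the box and open to above
- clip_stand: chrome spring clip stand, does not move: base 165 long (x -105 to +60), 90 wide, 10 high, origin on the underside. A sprung clip 40 wide presses on it along y at x = -5. Its lip flares up towards -x to x = -35, about 9 above the base: a flat thing slid on the base along +x lifts it with its edge (2 to 6 N). Stop at x = 34. Clip and posts reach 45 above the table
- clip_jaw (a point): middle of the jaw's line on top of the base (10 above the table), axes as the stand
- clip (a joint): opening angle of the clip, rad: 0 when the jaw lies on the bare base, about 0.11 with the ticket under it
- ticket_center (a point): centre of the load's ticket, a plain stiff plywood tally 105 long (x) x 54 wide (y) x 5 thick (z) with a small brass eyelet at one end, lying flat; it is the same either way round; 30 g
- pocket_knife_center (a point): centre of the closed folding pocket knife with brown wooden scales and brass ends: a bar 80 long (its x) x 22 wide (y) x 15 high (z), 70 g. May be absent
- padlock_center (a point): centre of the small brass padlock lying flat: body 30 (x) x 34 wide (y) x 18 high (z), with a steel shackle that stands 20 out of the body's +x end (whole length 50, from 15 behind to 35 ahead of the point), 120 g. May be absent
- gate_remote_center (a point): centre of the black plastic gate remote with two grey keys and a thin wire ring at its -x end: 56 long (x) x 32 wide (y) x 14 high (z), 40 g. May be absent
- mint_tin_center (a point): centre of the small closed metal pocket tin, rounded: 58 long (x) x 34 wide (y) x 16 high (z), 50 g. May be absent
- tape_measure_center (a point): centre of the keyring-size grey tape measure with a steel disc on top and a steel tongue at its +x end: 42 long (x) x 34 wide (y) x 22 high (z), 90 g. May be absent
- bowl: bystander: brown ceramic bowl, 130 across, 50 high; origin at the centre of its underside
- lint_roller_center (a point): bystander: lint roller with green plastic handle, lying, 230 long, roll 48 thick
- scoop_center (a point): bystander: steel scoop, tray 85 x 65 x 45 high, open in front, round handle 90 long to its -x
- clothes_peg: bystander: wooden clothes peg, 75 long, 13 high; origin on its underside
- ticket: the ticket again: the same plywood tally, origin at the centre of its underside, axes as above
Things that resemble listed ones, but are neither listed nor needed, are in the scene too. Of the things that look like the part that bears gate_remote_center, the larger one is meant. Several things look just like the part that bears padlock_center: the one meant starts nearest to the robot's base.

How it is judged:
On the way, in this order (a step that is already met when the one before it is completed fails the run):
1. the hidden drawer has been released with the button and stands out of the box by at least 40 mm (value of joint drawer above 0.04 m), for 0.2 s.
2. every find that is there lies inside the drawer (x of pocket_knife_center in the frame of drawer_floor between -0.075 and 0.075 m and y of pocket_knife_center in the frame of drawer_floor between -0.142 and 0.142 m and z of pocket_knife_center in the frame of drawer_floor between 0 and 0.045 m and x of padlock_center in the frame of drawer_floor between -0.075 and 0.075 m and y of padlock_center in the frame of drawer_floor between -0.142 and 0.142 m and z of padlock_center in the frame of drawer_floor between 0 and 0.045 m and x of gate_remote_center in the frame of drawer_floor between -0.075 and 0.075 m and y of gate_remote_center in the frame of drawer_floor between -0.142 and 0.142 m and z of gate_remote_center in the frame of drawer_floor between 0 and 0.045 m and x of mint_tin_center in the frame of drawer_floor between -0.075 and 0.075 m and y of mint_tin_center in the frame of drawer_floor between -0.142 and 0.142 m and z of mint_tin_center in the frame of drawer_floor between 0 and 0.045 m and x of tape_measure_center in the frame of drawer_floor between -0.075 and 0.075 m and y of tape_measure_center in the frame of drawer_floor between -0.142 and 0.142 m and z of tape_measure_center in the frame of drawer_floor between 0 and 0.045 m), for 0.2 s.
At the end, for the whole second after the job is handed in: all finds in the drawer; drawer shut and latched (out less than 5 mm), button up; ticket flat and at rest on the stand's base, its leading edge at least 15 mm past the jaw line, centred within 12 mm and straight within 11 degrees, the clip raised by it (all of step 2 and value of joint drawer below 0.005 m and value of joint latch_button below 0.002 m and x of ticket_center in the frame of clip_stand between -0.0425 and -0.01 m and y of ticket_center in the frame of clip_stand between -0.012 and 0.012 m and z of ticket_center in the frame of clip_stand between 0.01 and 0.016 m and angle between the x axis of ticket_center and the x axis of clip_stand, either way round below 0.2 rad and angle between ticket_center's own z axis and vertical below 0.1 rad and value of joint clip above 0.07 rad and linear speed of ticket below 0.02 m/s); the robot touches nothing.
It fails at once if a bystander (bowl, lint roller, scoop or clothes peg) is moved by more than 40 mm (distance of any of bowl, lint_roller_center, scoop_center, clothes_peg from where it was at the start of the episode above 0.04 m).
Of pocket_knife, padlock, gate_remote, mint_tin, tape_measure only 3 to 5 are there at a start; the rules pass over those that are not, and their reading is None.
At some moment in a run one of pocket_knife, padlock, gate_remote, mint_tin, tape_measure, ticket may be knocked a few centimetres aside while the robot is not near it.
Once in a run the grip may slacken for a moment while it holds something.
It also fails if it takes over 210 s, if anything falls off the work surface, if the arm or the gripper's body presses on something with over 40 N, if the wrist force passes 120 N, or if a joint passes its speed limit or range.

## Robot

A 6-joint arm with a two-finger parallel gripper is mounted at the origin on the work surface. World frame = base frame: x ahead of the robot, y to its left, z up, the work surface at z = 0. Lengths are in m, angles in rad, forces in N, time in s.
With the tool pointing down it reaches from about 0.35 to 0.975 m from the base axis. Payload 4.9 kg.
Tool frame: the origin (TCP) lies on the mounting face of the last link; the fingertips stand 173 mm ahead of it and the grasp point (between the pads) lies 155 mm ahead of it; z points along the fingers, y is the direction in which the jaws open and shut (so a half turn about z gives the same grasp; the last joint's range is limited). The gripper opens to 85 mm and grips with 20 to 120 N. Pads are 22 mm wide; open, the fingers measure 114 mm over their backs; the gripper's body (76 mm by 85 mm) begins 54 mm behind the grasp point. The pads swing forward as they close: fully open they stand 13 mm farther back than shut.
Start: joints at [1.159, 0.053, 1.613, -0, 1.476, -0.119], TCP at [0.18, 0.598, 0.405] pointing down, gripper open.
Joint ranges: [-3.01, 3.01], [-1.01, 2.22], [0.06, 2.58], [-1.02, 4.17], [0.09, 2.62], [-3.14, 3.14]. Speed limits (rad/s): [2.57, 2.57, 3.14, 3.14, 3.14, 3.14].

## Interface

Orientations are given as a rotation vector (axis times angle).
In Python, from station import ctrl gives the robot as it stands. The module is installed in compiled form; this text tells all that it offers.
- The arm moves only by the tool jog_arm, never from a script. Its argument "steps" is a list of rows, each a list of 2 entries, a list of its own where there are three numbers: the shift along the tool's x, y, z in cm, then the turn, a rotation vector about the tool's x, y, z in degrees. In form: [[[tx, ty, tz], [rx, ry, rz]], ...]. A call has 1 to 8 rows; each row shifts and turns the pose as measured when the row begins, along the tool's axes as they then stand; what a row does not reach is not made up. A row lasts 1/10 s, in which the tool goes at most 50 mm and 8.59 degrees, less where a joint would pass 70% of its speed; a pose out of reach is approached as far as the arm can. A call is refused whole if a number of a shift passes 5 or a number of a turn 8.59, either way. A call with a gripper value outside its range is refused whole. "fingers" is the gripper command: -1 is shut, 1 is fully open, values between are in proportion, set as the call begins (left out, the last holds). The fingers move at their own pace and stop on an object; "grip_force" is the grip in N (left out, the last holds). Time passes only in rows, so rows that do not move let the fingers close. It gives the time, the measured TCP pose, the force and the opening at its end, in the units of the state.
- ctrl.get_obs(): the state, without advancing time (a new reading comes with each control period).
- ctrl.get_image(name): name is "scene" or "top" or "wrist"; returns the picture (400x640x3 uint8, red, green, blue); there is no depth.
- ctrl.camera_info(name): a dict with "K" (3x3 intrinsics, pixels), "dist_coeffs" ([k1, k2, p1, p2, k3] as OpenCV has them; the pictures are not rectified), "camera_from_world" (4x4, takes a point from world to camera coordinates). Camera axes: x right, y up, looking along -z (the intrinsics and any distortion apply to the point x, -y, -z); pixel columns grow to the right and rows downward; lengths in m; the calibration is good to about 2 mm. A picture is of the moment at which its call begins: read the wrist's pose just before it. camera_info takes no time and is no camera call; for the wrist camera it gives the pose at the moment of the call.
- ctrl.finish_job(): hands the job in, once; it reports no verdict.
The state is a dict: "t": time; "q": joint angles; "dq": joint speeds; "effort": joint torques, N m; "tool_pos": TCP position; "tool_rot": TCP orientation; "contact_force": force on the tool from outside, world axes, zero at the start; "wrist_torque": the same for the moment, N m; "opening": finger opening in m.
Only numpy, scipy, OpenCV 4.12 (cv2) and the standard library are available. Lean on these libraries where they do the work, as an engineer would, in place of code of your own. Each camera call takes 0.05 s, during which the arm holds its last target.

## Working session

There is one attempt and no reset: what is moved stays moved. The work goes in short steps, Python scripts to look and compute and a tool call to move; the robot and the scene stay as the last step left them, time stands still between calls to the robot, and variables do not carry over. Pictures are saved under pics/ and viewed, and the job is handed in when it is done.

Besides the shell and the picture viewer there is one more tool, called in YAML: its name, and indented under it one key for each argument. jog_arm: Moves the arm, as the interface text tells. Its arguments: {"type":"object","properties":{"steps":{"type":"array","items":{"type":"array"}},"fingers":{"type":"number"},"grip_force":{"type":"number"}},"required":["steps"]}

```bash
mkdir -p pics; ls; cat > h.py <<'E'
import numpy as np, cv2
from station import ctrl
from scipy.spatial.transform import Rotation as R
def snap(name,fn):
    ci=ctrl.camera_info(name); im=ctrl.get_image(name)
    cv2.imwrite('pics/'+fn+'.png',im[:,:,::-1]); np.savez('pics/'+fn+'.npz',K=ci['K'],d=ci['dist_coeffs'],T=ci['camera_from_world'])
    return im
def crop(fn,x0,y0,x1,y1,s,out):
    im=cv2.imread('pics/'+fn+'.png')[y0:y1,x0:x1]
    cv2.imwrite('pics/'+out+'.png',cv2.resize(im,None,fx=s,fy=s,interpolation=cv2.INTER_CUBIC))
def px2w(fn,pts,z):
    c=np.load('pics/'+fn+'.npz'); K,d,T=np.array(c['K']),np.array(c['d']),np.array(c['T'])
    u=cv2.undistortPoints(np.array(pts,float).reshape(-1,1,2),K,d).reshape(-1,2)
    dc=np.c_[u[:,0],-u[:,1],-np.ones(len(u))]
    Rm,t=T[:3,:3],T[:3,3]; o=-Rm.T@t; dw=dc@Rm
    z=np.broadcast_to(z,(len(u),))
    return o+dw*((z-o[2])/dw[:,2])[:,None]
def w2px(fn,P):
    c=np.load('pics/'+fn+'.npz'); K,d,T=c['K'],c['d'],c['T']
    p=np.atleast_2d(P)@T[:3,:3].T+T[:3,3]; p=p*[1,-1,-1]
    return cv2.projectPoints(p,np.zeros(3),np.zeros(3),K,d)[0].reshape(-1,2)
def st():
    o=ctrl.get_obs(); print('t',round(o['t'],2),'pos',np.round(o['tool_pos'],4),'F',np.round(o['contact_force'],1),'op',round(o['opening'],4))
    M=R.from_rotvec(o['tool_rot']).as_matrix(); print(np.round(M,3)); return o,M
E
python3 - <<'E'
from h import *
st()
for n in('scene','top','wrist'): snap(n,n+'0')
for n in('scene','top','wrist'):
    c=np.load('pics/'+n+'0.npz'); T=c['T']; print(n,c['K'][0,0],c['d'],-T[:3,:3].T@T[:3,3])
E
```

```text
pics
t 0.0 pos [0.1803 0.5982 0.4035] F [ 0.9 -0.9 -0. ] op 0.0853
[[-0.957  0.289 -0.001]
 [ 0.289  0.957 -0.002]
 [ 0.    -0.002 -1.   ]]
scene 392.9577563396929 [-0.08327859  0.          0.          0.          0.        ] [1.22351451 0.11150022 1.07636293]
top 509.64672122364914 [0.00145803 0.         0.         0.         0.        ] [0.27259598 0.01146089 1.37445012]
wrist 298.2598035218021 [-0.03156647  0.          0.          0.          0.        ] [0.10231491 0.6218384  0.37102954]
```

View pics/scene0.png

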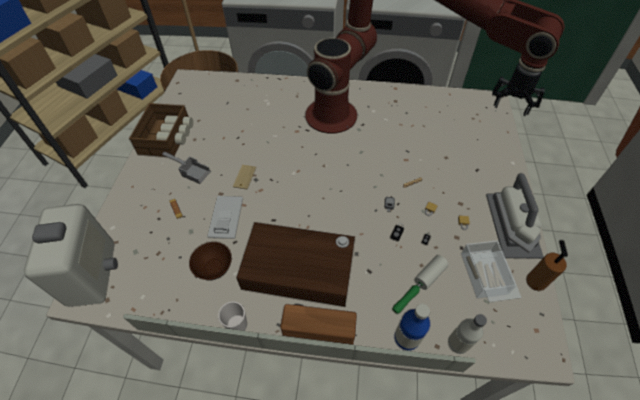

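View pics/top0.png

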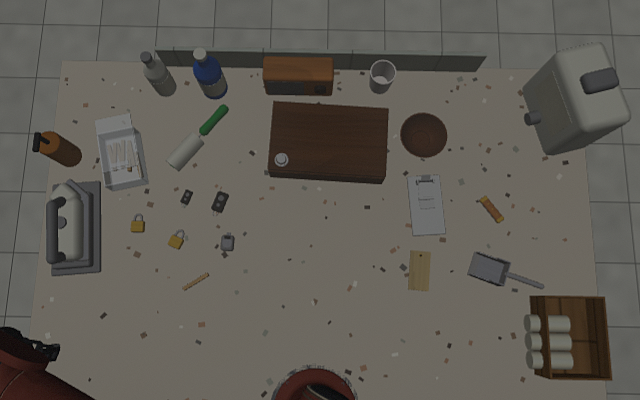

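View pics/wrist0.png

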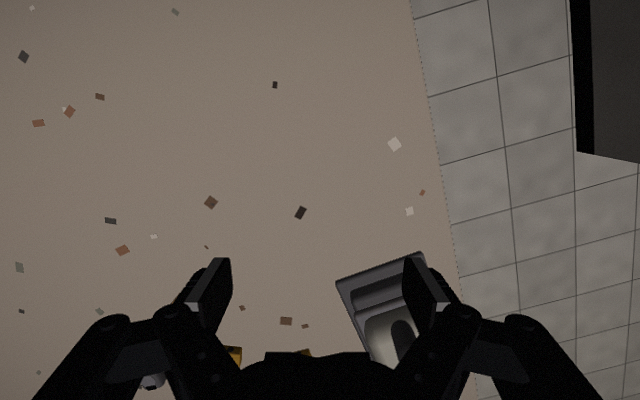

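```bash
python3 - <<'E'
from h import *
crop('top0',120,180,270,300,5,'c1'); crop('top0',380,160,540,300,5,'c2'); crop('top0',255,90,395,190,5,'c3')
def P(n,p,z): print(n,np.round(px2w('top0',p,z),4).tolist())
P('padlocks',[(138,224),(177,240)],.018)
P('box top corners',[(275,102),(389,108),(268,181),(386,182)],.085)
E
```

```text
padlocks [[0.4699, 0.4811, 0.018], [0.4287, 0.3737, 0.018]]
box top corners [[0.7966, 0.1192, 0.085], [0.7855, -0.1863, 0.085], [0.5789, 0.1304, 0.085], [0.5819, -0.1763, 0.085]]
```

View pics/c1.png

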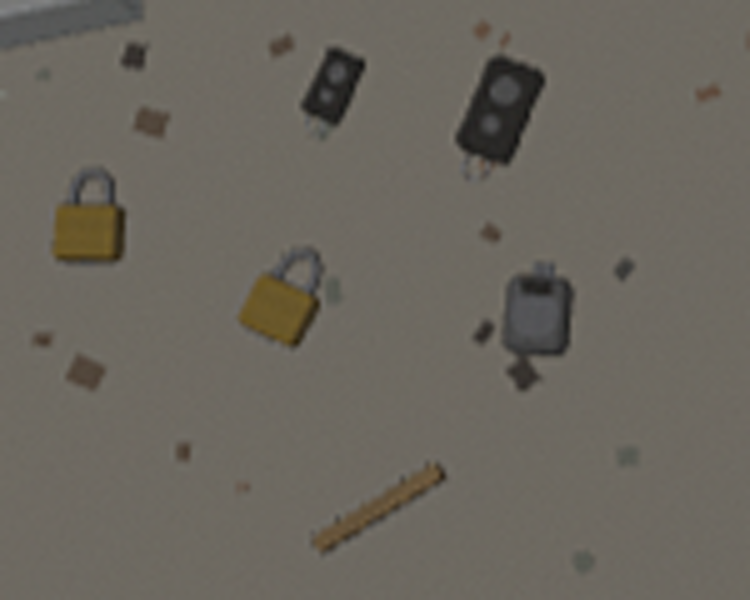

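View pics/c2.png

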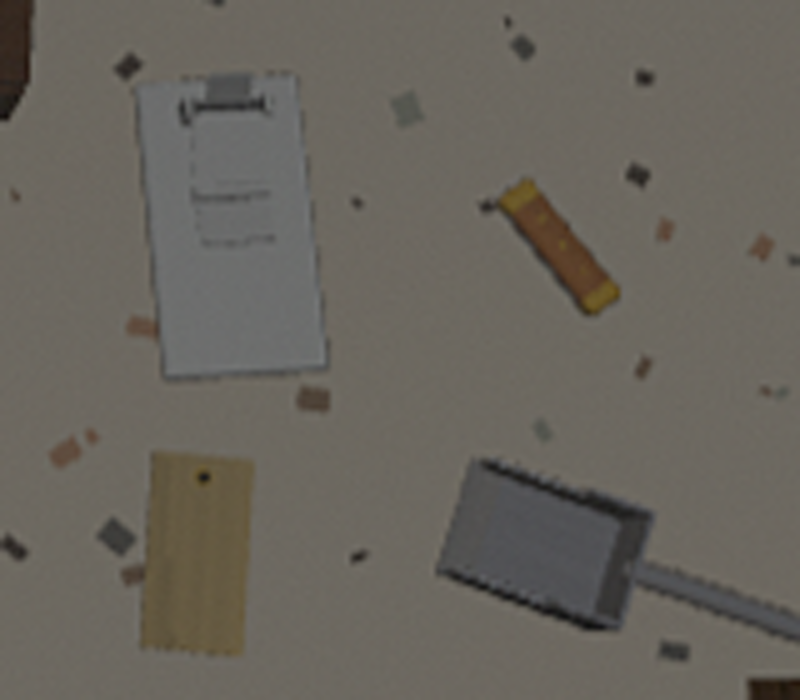

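View pics/c3.png

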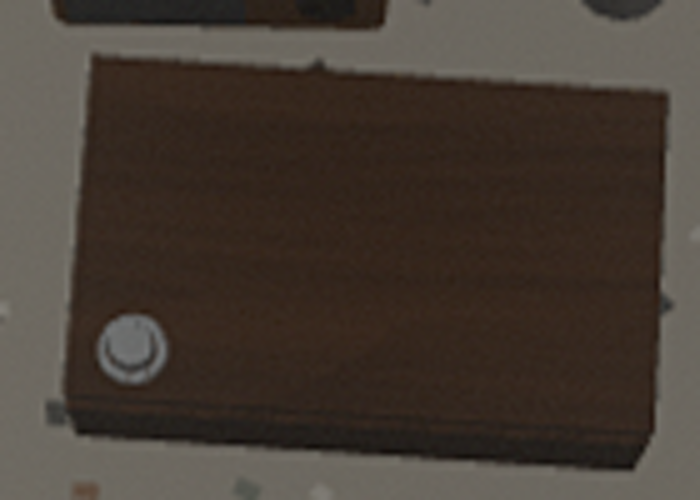

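```bash
python3 - <<'E'
from h import *
def C(o,p): return [(o[0]+a/5,o[1]+b/5) for a,b in p]
def P(n,p,z): 
    r=px2w('top0',p,z); print(n,np.round(r,4)[:,:2].tolist()); return r
def ang(a,b): d=b-a; return round(float(np.degrees(np.arctan2(d[1],d[0]))),1)
a=(120,180);b=(380,160);c=(255,90)
r=P('box TL TR FL FR',C(c,[(92,55),(667,92),(68,402),(652,432)]),.085); print(ang(r[2],r[0]),ang(r[3],r[1]),ang(r[3],r[2])-90, r.mean(0))
P('button',C(c,[(131,342)]),.097)
r=P('padlock body corners, top',C(a,[(262,267),(240,318),(296,345),(320,300)]),.018)
r=P('padlock body ctr',C(a,[(279,308),(302,258)]),.018); print(ang(r[0],r[1]))
r=P('remote',C(a,[(490,58),(543,73),(508,163),(460,142)]),.014);print(r.mean(0),ang(r[3],r[0]),ang(r[2],r[1]))
r=P('tape',C(a,[(507,278),(571,278),(568,354),(507,352)]),.022);print(r.mean(0),ang(r[3],r[0]),ang(r[2],r[1]))
r=P('knife',C(b,[(500,198),(532,178),(621,292),(592,315)]),.015);print(r.mean(0),ang(r[3],r[0]),ang(r[2],r[1]))
r=P('ticket',C(b,[(151,453),(254,461),(243,655),(141,650)]),.005);print(r.mean(0),ang(r[3],r[0]),ang(r[2],r[1]))
r=P('stand',C(b,[(138,87),(297,73),(327,369),(165,378)]),.010);print(r.mean(0),ang(r[3],r[0]),ang(r[2],r[1]))
P('peg',C(a,[(315,545),(440,470)]),.01)
E
```

```text
box TL TR FL FR [[0.7994, 0.1236], [0.7844, -0.1847], [0.6074, 0.1298], [0.5969, -0.1749]]
-1.9 -3.0 -2.0 [ 0.69699251 -0.02652717  0.085     ]
button [[0.637, 0.0972]]
padlock body corners, top [[0.4462, 0.3872], [0.4187, 0.397], [0.4048, 0.3662], [0.429, 0.3551]]
padlock body ctr [[0.4244, 0.3766], [0.4514, 0.3662]]
-21.1
remote [[0.5636, 0.2723], [0.5558, 0.243], [0.5057, 0.2594], [0.5168, 0.286]]
[0.53546678 0.26516392 0.014     ] -16.4 -18.2
tape [[0.4421, 0.2553], [0.4427, 0.2212], [0.4021, 0.2209], [0.4026, 0.2532]]
[0.42239932 0.2376363  0.022     ] 3.0 0.5
knife [[0.5542, -0.4424], [0.5656, -0.4604], [0.5034, -0.5056], [0.4905, -0.4892]]
[ 0.5284178  -0.47439171  0.015     ] 36.4 36.0
ticket [[0.4127, -0.2513], [0.4093, -0.3066], [0.3063, -0.2981], [0.308, -0.244]]
[ 0.35907527 -0.27498468  0.005     ] -4.0 -4.8
stand [[0.614, -0.2469], [0.6236, -0.3349], [0.4592, -0.3462], [0.4528, -0.2586]]
[ 0.53741729 -0.29667296  0.01      ] 4.2 3.9
peg [[0.3003, 0.3512], [0.3406, 0.2876]]
```

jog_arm:
  steps:
    - [[0, 0, 0], [0, 0, -8.4]]
    - [[0, 0, 0], [0, 0, -8.4]]
    - [[-3, -3.3, 0], [0, 0, 0]]
    - [[-3, -3.3, 0], [0, 0, 0]]
    - [[-3, -3.3, 0], [0, 0, 0]]
    - [[-3, -3.3, 0], [0, 0, 0]]
    - [[-3, -3.3, 0], [0, 0, 0]]
    - [[-3, -3.3, 0], [0, 0, 0]]
  fingers: -1
  grip_force: 40

```text
t: 0.95
tool_pos: [0.3647, 0.3991, 0.3999]
tool_rot: [0.038, -3.137, 0.008]
contact_force: [0.1, 0.2, 0.3]
opening: 0.0002
```

```bash
cat >> h.py <<'E'
def plan(xyz,yawy=90):
    "displacement in tool axes (cm) after levelling, plus turn (deg) to reach down pose with jaw axis at yawy"
    o,M=ctrl.get_obs(),None
    M=R.from_rotvec(o['tool_rot']).as_matrix(); p=np.array(o['tool_pos'])
    y=np.radians(yawy); Y=np.array([np.cos(y),np.sin(y),0]);Z=np.array([0,0,-1.]);X=np.cross(Y,Z)
    G=np.c_[X,Y,Z]
    if Y@M[:,1]<0: G=G@np.diag([-1,-1,1])
    rv=np.degrees(R.from_matrix(M.T@G).as_rotvec()); d=np.array(xyz)-p
    print('t',round(o['t'],2),'pos',np.round(p,4),'F',np.round(o['contact_force'],1),'op',round(o['opening'],4),'\n turn(tool) ',np.round(rv,1),' shift now-axes cm',np.round(M.T@d*100,2),' after-turn axes cm',np.round(G.T@d*100,2),'norm',round(np.linalg.norm(d)*100,1))
E
python3 -c "
from h import *
plan((.636,.0965,.29))"
```

```text
t 0.95 pos [0.3647 0.3991 0.3999] F [0.1 0.2 0.3] op 0.0002 
 turn(tool)  [-0.3 -0.2  1.4]  shift now-axes cm [-26.44 -30.84  11.04]  after-turn axes cm [-27.13 -30.26  10.99] norm 42.1
```

jog_arm:
  steps:
    - [[-3, -3.4, 0.5], [0, 0, 1.4]]
    - [[-3, -3.4, 1.2], [0, 0, 0]]
    - [[-3, -3.4, 1.2], [0, 0, 0]]
    - [[-3, -3.4, 1.2], [0, 0, 0]]
    - [[-3, -3.4, 1.2], [0, 0, 0]]
    - [[-3, -3.4, 1.2], [0, 0, 0]]
    - [[-3, -3.4, 1.2], [0, 0, 0]]
    - [[-3, -3.4, 1.2], [0, 0, 0]]

```text
t: 1.75
tool_pos: [0.6125, 0.1141, 0.3096]
tool_rot: [0.003, 3.141, -0.002]
contact_force: [-0.3, 1.3, 0.9]
opening: 0.0003
```

```bash
python3 -c "
from h import *
plan((.636,.0965,.275))"
```

```text
t 1.75 pos [0.6125 0.1141 0.3096] F [-0.3  1.3  0.9] op 0.0003 
 turn(tool)  [-0.1  0.  -0.1]  shift now-axes cm [-2.36 -1.75  3.47]  after-turn axes cm [-2.35 -1.76  3.46] norm 4.5
```

jog_arm:
  steps:
    - [[-2.3, -1.7, 1], [0, 0, 0]]
    - [[0, 0, 1], [0, 0, 0]]
    - [[0, 0, 1], [0, 0, 0]]
    - [[0, 0, 0.5], [0, 0, 0]]

```text
t: 2.15
tool_pos: [0.6377, 0.0913, 0.2698]
tool_rot: [-0.014, -3.138, 0.004]
contact_force: [-0.2, -1.3, 3.9]
opening: 0.0004
```

```bash
python3 -c "
from h import *
plan((.636,.0965,.262))"
```

```text
t 2.15 pos [0.6377 0.0913 0.2698] F [-0.2 -1.3  3.9] op 0.0004 
 turn(tool)  [-0.1 -0.2 -0.5]  shift now-axes cm [0.17 0.52 0.78]  after-turn axes cm [0.17 0.52 0.78] norm 1.0
```

jog_arm:
  steps:
    - [[0, 0.3, 0.2], [0, 0, 0]]
    - [[0, 0, 0.3], [0, 0, 0]]
    - [[0, 0, 0.3], [0, 0, 0]]
    - [[0, 0, 0.2], [0, 0, 0]]
    - [[0, 0, 0.1], [0, 0, 0]]

```text
t: 2.65
tool_pos: [0.6367, 0.0971, 0.2626]
tool_rot: [0.005, 3.14, -0.011]
contact_force: [-1.4, -2.1, 4.2]
opening: -0.0003
```

```bash
python3 -c "
from h import *
plan((.636,.0965,.262))
snap('top','t1');crop('t1',230,90,400,260,4,'t1c')"
```

```text
t 2.65 pos [0.6367 0.0971 0.2626] F [-1.4 -2.1  4.2] op -0.0003 
 turn(tool)  [-0.4  0.1 -0.2]  shift now-axes cm [ 0.07 -0.06  0.06]  after-turn axes cm [ 0.07 -0.06  0.06] norm 0.1
```

View pics/t1c.png

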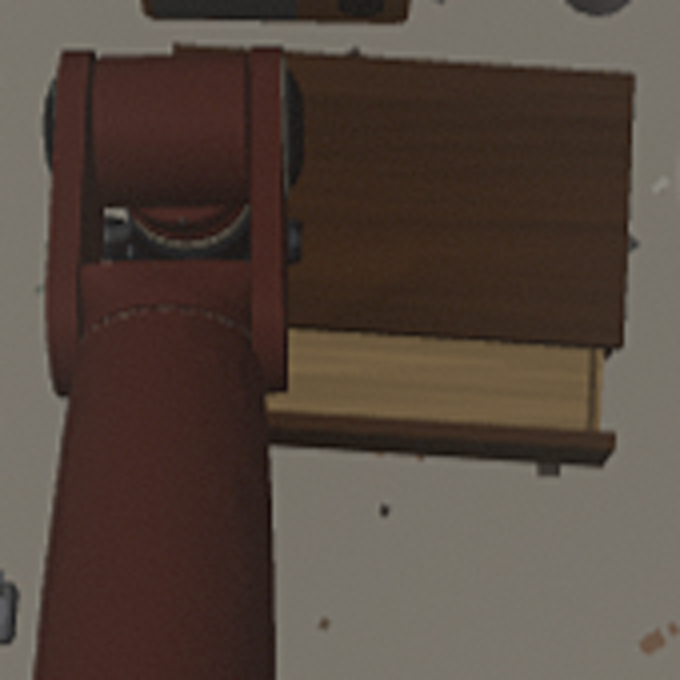

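jog_arm:
  steps:
    - [[0, 0, -3], [0, 0, 0]]
    - [[2, -4, 0], [0, 0, 0]]
    - [[2, -4, 0], [0, 0, 0]]
    - [[2, -4, 0], [0, 0, 0]]
    - [[0, 0, 0], [0, 0, 0]]

```text
t: 3.2
tool_pos: [0.5739, -0.0218, 0.2912]
tool_rot: [-0.002, 3.141, 0.002]
contact_force: [0.4, 0.2, 0.3]
opening: -0.0001
```

```bash
python3 -c "
from h import *
plan((.573,-.02,.223))
def C(p): return [(230+a/4,90+b/4) for a,b in p]
print(px2w('t1',C([(612,435),(270,410)]),.071), px2w('t1',C([(618,345),(290,328)]),.085))
"
```

```text
t 3.2 pos [ 0.5739 -0.0218  0.2912] F [0.4 0.2 0.3] op -0.0001 
 turn(tool)  [0.1 0.  0.1]  shift now-axes cm [0.09 0.17 6.82]  after-turn axes cm [0.09 0.18 6.82] norm 6.8
[[ 0.54020589 -0.17004055  0.071     ]
 [ 0.55281536  0.05356268  0.071     ]] [[ 0.59724678 -0.17251374  0.085     ]
 [ 0.6047049   0.04135799  0.085     ]]
```

jog_arm:
  steps:
    - [[0, 0, 3.4], [0, 0, 0]]
    - [[0, 0, 3.4], [0, 0, 0]]
    - [[1, 0, 0], [0, 0, 0]]
    - [[1, 0, 0], [0, 0, 0]]
    - [[1, 0, 0], [0, 0, 0]]
    - [[1, 0, 0], [0, 0, 0]]
    - [[1, 0, 0], [0, 0, 0]]

```text
t: 3.9
tool_pos: [0.5225, -0.0192, 0.2251]
tool_rot: [-0.0, 3.13, 0.012]
contact_force: [1.4, 0.4, -0.9]
opening: -0.0001
```

jog_arm:
  steps:
    - [[0.8, 0, 0], [0, 0, 0]]
    - [[0.6, 0, 0], [0, 0, 0]]
    - [[0.5, 0, 0], [0, 0, 0]]

```text
t: 4.2
tool_pos: [0.5031, -0.0191, 0.2274]
tool_rot: [0.001, 3.116, 0.01]
contact_force: [22.8, 0.4, -19.1]
opening: 0.0002
```

```bash
python3 -c "
from h import *
plan((.505,-.02,.223))
"
```

```text
t 4.2 pos [ 0.5031 -0.0191  0.2274] F [ 22.8   0.4 -19.1] op 0.0002 
 turn(tool)  [ 0.4  1.5 -0. ]  shift now-axes cm [-0.18 -0.09  0.45]  after-turn axes cm [-0.19 -0.09  0.44] norm 0.5
```

At the stop. I'll back off, lift, and look.

jog_arm:
  steps:
    - [[-0.6, 0, 0], [0, 1.5, 0]]
    - [[-0.4, 0, -1], [0, 0, 0]]
    - [[0, 0, -5], [0, 0, 0]]
    - [[0, 5, -3], [0, 0, 0]]
    - [[0, 5, 0], [0, 0, 0]]
    - [[0, 5, 0], [0, 0, 0]]
    - [[0, 5, 0], [0, 0, 0]]
    - [[1, 4, 0], [0, 0, 0]]
  fingers: 1

```text
t: 5.0
tool_pos: [0.506, 0.216, 0.3278]
tool_rot: [0.02, 3.137, 0.013]
contact_force: [1.6, -0.6, -0.7]
opening: 0.0852
```

```bash
python3 -c "
from h import *
plan((.425,.237,.27),92)
snap('top','t2');snap('scene','s2')
crop('s2',220,170,480,320,3,'s2c')"
```

```text
t 5.0 pos [0.506  0.216  0.3278] F [ 1.6 -0.6 -0.7] op 0.0852 
 turn(tool)  [ 0.5  0.3 -2.7]  shift now-axes cm [8.16 1.95 5.76]  after-turn axes cm [8.03 2.38 5.78] norm 10.2
```

View pics/t2.png

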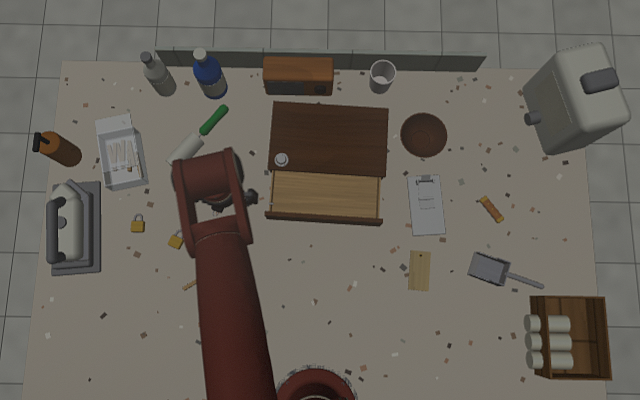

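View pics/s2c.png

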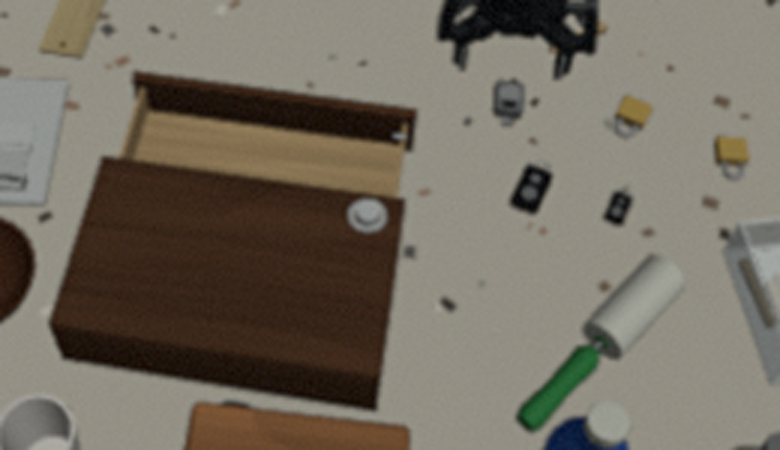

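jog_arm:
  steps:
    - [[4, 1.1, 0], [0, 0, -2.7]]
    - [[4, 1.1, 0], [0, 0, 0]]
    - [[0.4, 0.2, 4], [0, 0, 0]]
    - [[0, 0, 4], [0, 0, 0]]
    - [[0, 0, 0], [0, 0, 0]]

```text
t: 5.6
tool_pos: [0.4192, 0.2409, 0.2511]
tool_rot: [-0.069, 3.132, 0.014]
contact_force: [-1.2, -0.2, 0.3]
opening: 0.0854
```

```bash
python3 -c "
from h import *
plan((.4225,.2376,.176),92)
snap('wrist','w3')"
```

```text
t 5.6 pos [0.4192 0.2409 0.2511] F [-1.2 -0.2  0.3] op 0.0854 
 turn(tool)  [0.5 0.5 0.5]  shift now-axes cm [-0.25 -0.41  7.51]  after-turn axes cm [-0.32 -0.34  7.51] norm 7.5
```

View pics/w3.png

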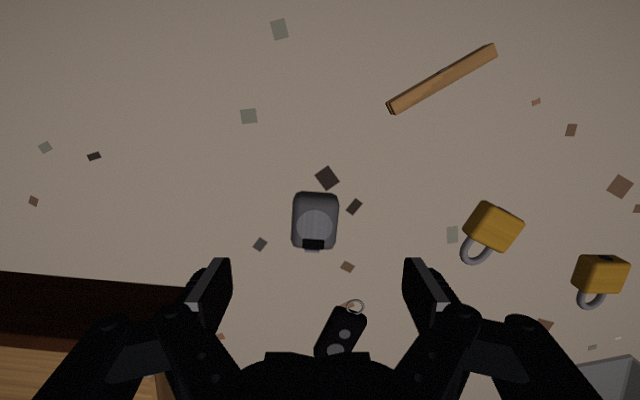

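```bash
python3 -c "
from h import *
print(px2w('w3',[(315,221)],.022))
r=px2w('w3',[(497,228),(478,252)],.018);print(r)
r=px2w('w3',[(475,205),(520,222),(505,257),(465,232)],.018);print(r,r.mean(0))
"
```

```text
[[0.41976213 0.24213291 0.022     ]]
[[0.421857   0.37774437 0.018     ]
 [0.44223017 0.36773621 0.018     ]]
[[0.40450824 0.35700012 0.018     ]
 [0.41642039 0.39417381 0.018     ]
 [0.4458695  0.39016672 0.018     ]
 [0.42595723 0.35406136 0.018     ]] [0.42318884 0.3738505  0.018     ]
```

jog_arm:
  steps:
    - [[-0.3, -0.3, 3], [0.5, 0.5, 0.5]]
    - [[0, 0, 3], [0, 0, 0]]
    - [[0, 0, 1.4], [0, 0, 0]]
    - [[0, 0, 0], [0, 0, 0]]

```text
t: 6.05
tool_pos: [0.4311, 0.2389, 0.1885]
tool_rot: [-0.05, 3.123, 0.008]
contact_force: [-0.6, 0.3, 1.0]
opening: 0.0855
```

```bash
python3 -c "
from h import *
plan((.4225,.2376,.176),92)"
```

```text
t 6.05 pos [0.4311 0.2389 0.1885] F [-0.6  0.3  1. ] op 0.0855 
 turn(tool)  [ 0.3  1.  -0.2]  shift now-axes cm [ 0.89 -0.11  1.23]  after-turn axes cm [ 0.87 -0.1   1.25] norm 1.5
```

jog_arm:
  steps:
    - [[0.9, 0, 0.9], [0, 1, 0]]
    - [[0, 0, 0.4], [0, 0, 0]]
    - [[0, 0, 0], [0, 0, 0]]

```text
t: 6.35
tool_pos: [0.4242, 0.2392, 0.1791]
tool_rot: [-0.049, 3.136, 0.012]
contact_force: [-0.7, -0.3, -0.3]
opening: 0.0856
```

```bash
python3 -c "
from h import *
plan((.4225,.2376,.176),92)"
```

```text
t 6.35 pos [0.4242 0.2392 0.1791] F [-0.7 -0.3 -0.3] op 0.0856 
 turn(tool)  [ 0.4  0.3 -0.2]  shift now-axes cm [ 0.18 -0.15  0.31]  after-turn axes cm [ 0.17 -0.15  0.31] norm 0.4
```

jog_arm:
  steps:
    - [[0, 0, 0], [0, 0, 0]]
    - [[0, 0, 0], [0, 0, 0]]
    - [[0, 0, 0], [0, 0, 0]]
    - [[0, 0, 0], [0, 0, 0]]
    - [[0, 0, 0], [0, 0, 0]]
  fingers: -1
  grip_force: 40

```text
t: 6.85
tool_pos: [0.4252, 0.2398, 0.1818]
tool_rot: [-0.05, 3.132, 0.014]
contact_force: [-0.0, 0.2, -0.5]
opening: 0.0336
```

```bash
python3 -c "
from h import *
plan((.50,.07,.30),90)"
```

```text
t 6.85 pos [0.4252 0.2398 0.1818] F [-0.   0.2 -0.5] op 0.0336 
 turn(tool)  [0.5 0.6 1.8]  shift now-axes cm [ -7.05 -17.11 -11.91]  after-turn axes cm [ -7.48 -16.98 -11.82] norm 22.0
```

jog_arm:
  steps:
    - [[0, 0, -5], [0.5, 0.6, 1.8]]
    - [[0, 0, -4], [0, 0, 1]]
    - [[-2.3, -4, -1], [0, 0, 0]]
    - [[-2.6, -4, 0], [0, 0, 0]]
    - [[-2.6, -4, 0], [0, 0, 0]]
    - [[-2.6, -4, 0], [0, 0, 0]]
    - [[0, 0, 0], [0, 0, 0]]

```text
t: 7.55
tool_pos: [0.525, 0.0732, 0.2838]
tool_rot: [-0.019, -3.139, 0.005]
contact_force: [-0.1, 0.0, -1.0]
opening: 0.0336
```

```bash
python3 -c "
from h import *
plan((.55,.068,.200),88)"
```

```text
t 7.55 pos [0.525  0.0732 0.2838] F [-0.1  0.  -1. ] op 0.0336 
 turn(tool)  [-0.2 -0.1  1.3]  shift now-axes cm [-2.52 -0.46  8.38]  after-turn axes cm [-2.51 -0.43  8.38] norm 8.8
```

jog_arm:
  steps:
    - [[-2.5, -0.4, 0], [0, 0, 1.3]]
    - [[0, 0, 3.5], [0, 0, 0]]
    - [[0, 0, 3.5], [0, 0, 0]]
    - [[0, 0, 1], [0, 0, 0]]
    - [[0, 0, 0], [0, 0, 0]]

```text
t: 8.05
tool_pos: [0.5505, 0.0682, 0.2016]
tool_rot: [-0.062, -3.138, 0.004]
contact_force: [-0.2, 0.0, -0.4]
opening: 0.0332
```

```bash
python3 -c "
from h import *
plan((.55,.068,.200),88)"
```

```text
t 8.05 pos [0.5505 0.0682 0.2016] F [-0.2  0.  -0.4] op 0.0332 
 turn(tool)  [-0.1 -0.2 -0.3]  shift now-axes cm [ 0.05 -0.02  0.16]  after-turn axes cm [ 0.05 -0.02  0.16] norm 0.2
```

jog_arm:
  steps:
    - [[0, 0, 0.2], [0, 0, 0]]
    - [[0, 0, 0], [0, 0, 0]]
    - [[0, 0, 0], [0, 0, 0]]
    - [[0, 0, -2], [0, 0, 0]]
    - [[0, 0, -4], [0, 0, 0]]
    - [[0, 0, -4], [0, 0, 0]]
  fingers: 0.18

```text
t: 8.65
tool_pos: [0.5494, 0.0697, 0.3023]
tool_rot: [-0.059, -3.134, 0.003]
contact_force: [0.8, 0.1, 0.3]
opening: 0.0506
```

jog_arm:
  steps:
    - [[0, 4, 0], [0, 0, 7.5]]
    - [[0.2, 4, 0], [0, 0, 7.5]]
    - [[0, 4, 0], [0, 0, 0]]
    - [[0, 4, 0], [0, 0, 0]]
    - [[0, 2, 0], [0, 0, 0]]
    - [[0, 0, 0], [0, 0, 0]]
  fingers: 0.7

```text
t: 9.25
tool_pos: [0.5917, 0.251, 0.3239]
tool_rot: [0.486, 3.077, 0.011]
contact_force: [0.2, 0.1, 0.3]
opening: 0.0725
```

```bash
python3 -c "
from h import *
plan((.5355,.265,.174),73)
snap('wrist','w4');snap('top','t4')"
```

```text
t 9.25 pos [0.5917 0.251  0.3239] F [0.2 0.1 0.3] op 0.0725 
 turn(tool)  [ 0.6  1.4 -1. ]  shift now-axes cm [ 6.14 -0.57 14.84]  after-turn axes cm [ 5.78 -0.31 14.99] norm 16.1
```

View pics/w4.png

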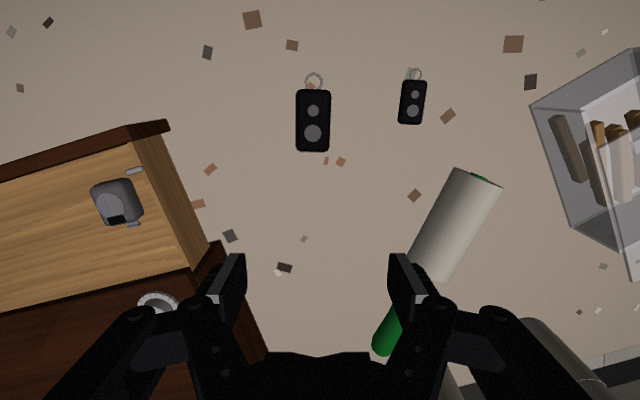

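View pics/t4.png

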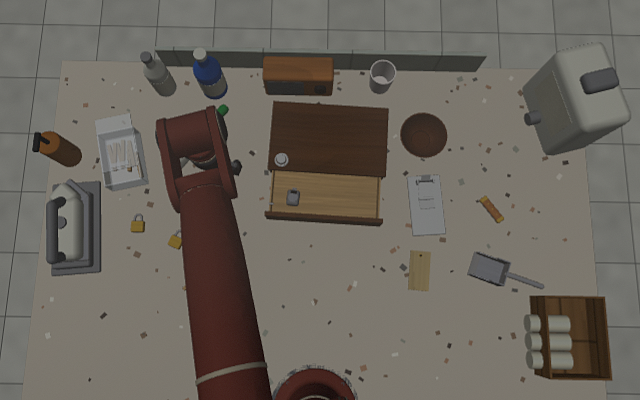

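```bash
python3 -c "
from h import *
r=px2w('w4',[(297,91),(331,91),(329,151),(297,151)],.014);print(r,r.mean(0))
r=px2w('w4',[(440,185),(412,250)],.03);print(r)"
```

```text
[[0.50789165 0.2639686  0.014     ]
 [0.51702298 0.29209676 0.014     ]
 [0.56660733 0.27489646 0.014     ]
 [0.55739811 0.24672968 0.014     ]] [0.53723002 0.26942287 0.014     ]
[[0.62484767 0.36257515 0.03      ]
 [0.68286017 0.32419596 0.03      ]]
```

jog_arm:
  steps:
    - [[3, 0, 1], [0.6, 1.4, -1]]
    - [[2.8, -0.2, 3.5], [0, 0, 0]]
    - [[0, 0, 3.5], [0, 0, 0]]
    - [[0, 0, 1], [0, 0, 0]]
    - [[0, 0, 0], [0, 0, 0]]
  fingers: 0.4

```text
t: 9.85
tool_pos: [0.5347, 0.2596, 0.2346]
tool_rot: [0.475, 3.101, -0.0]
contact_force: [0.5, -0.1, 0.7]
opening: 0.0599
```

```bash
python3 -c "
from h import *
plan((.5355,.265,.174),73)
snap('wrist','w5')"
```

```text
t 9.85 pos [0.5347 0.2596 0.2346] F [ 0.5 -0.1  0.7] op 0.0599 
 turn(tool)  [ 0.   0.3 -0.4]  shift now-axes cm [0.12 0.54 6.06]  after-turn axes cm [0.09 0.54 6.06] norm 6.1
```

View pics/w5.png

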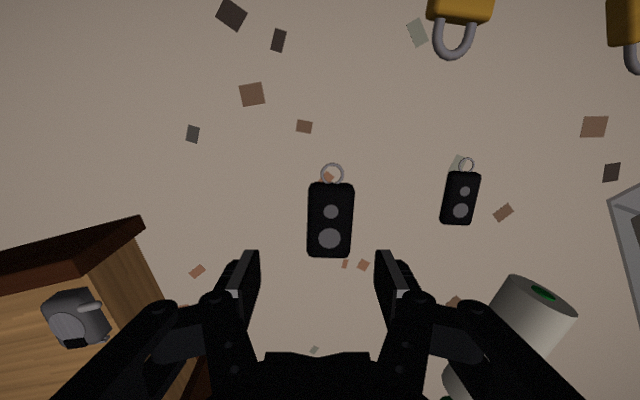

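jog_arm:
  steps:
    - [[0, 0.6, 2], [0, 0.3, 0]]
    - [[0, 0, 2], [0, 0, 0]]
    - [[0, 0, 1.3], [0, 0, 0]]
    - [[0, 0, 0], [0, 0, 0]]

```text
t: 10.3
tool_pos: [0.5427, 0.2648, 0.1899]
tool_rot: [0.479, 3.092, 0.012]
contact_force: [-0.2, -1.1, -0.4]
opening: 0.0597
```

```bash
python3 -c "
from h import *
plan((.536,.266,.175),73)"
```

```text
t 10.3 pos [0.5427 0.2648 0.1899] F [-0.2 -1.1 -0.4] op 0.0597 
 turn(tool)  [ 0.5  0.7 -0.6]  shift now-axes cm [ 0.69 -0.1   1.49]  after-turn axes cm [ 0.68 -0.08  1.49] norm 1.6
```

jog_arm:
  steps:
    - [[0.7, 0, 1], [0.5, 0.7, 0]]
    - [[0, 0, 0.5], [0, 0, 0]]
    - [[0, 0, 0], [0, 0, 0]]

```text
t: 10.6
tool_pos: [0.5375, 0.2673, 0.1773]
tool_rot: [0.482, 3.101, 0.004]
contact_force: [-0.1, 0.3, 0.1]
opening: 0.0599
```

jog_arm:
  steps:
    - [[0, 0, 0.2], [0, 0, 0]]
    - [[0, 0, 0], [0, 0, 0]]
    - [[0, 0, 0], [0, 0, 0]]
    - [[0, 0, 0], [0, 0, 0]]
  fingers: -1

```text
t: 11.0
tool_pos: [0.538, 0.2676, 0.1765]
tool_rot: [0.481, 3.099, 0.006]
contact_force: [-0.4, 0.1, -1.4]
opening: 0.031
```

```bash
python3 -c "
from h import *
plan((.55,.0,.275),88)"
```

```text
t 11.0 pos [0.538  0.2676 0.1765] F [-0.4  0.1 -1.4] op 0.031 
 turn(tool)  [  0.2   0.3 -15.6]  shift now-axes cm [ -9.3  -25.09  -9.92]  after-turn axes cm [ -2.14 -26.7   -9.85] norm 28.5
```

jog_arm:
  steps:
    - [[0, 0, -4], [0.2, 0.3, 0]]
    - [[0, 0, -4], [0, 0, -7.8]]
    - [[0, 0, -3], [0, 0, -7.8]]
    - [[-0.3, -4.4, 0], [0, 0, 0]]
    - [[-0.3, -4.4, 0], [0, 0, 0]]
    - [[-0.3, -4.4, 0], [0, 0, 0]]
    - [[-0.3, -4.4, 0], [0, 0, 0]]
    - [[-0.3, -4.4, 0], [0, 0, 0]]

```text
t: 11.8
tool_pos: [0.5476, 0.0449, 0.2918]
tool_rot: [0.021, 3.139, 0.001]
contact_force: [1.3, -0.6, -1.3]
opening: 0.0307
```

```bash
python3 -c "
from h import *
plan((.55,.0,.197),88)"
```

```text
t 11.8 pos [0.5476 0.0449 0.2918] F [ 1.3 -0.6 -1.3] op 0.0307 
 turn(tool)  [0.  0.1 1.3]  shift now-axes cm [-0.28 -4.5   9.48]  after-turn axes cm [-0.4  -4.48  9.48] norm 10.5
```

jog_arm:
  steps:
    - [[-0.4, -4.2, 0], [0, 0, 1.3]]
    - [[0, 0, 3], [0, 0, 0]]
    - [[0, 0, 3], [0, 0, 0]]
    - [[0, 0, 2.8], [0, 0, 0]]
    - [[0, 0, 0.5], [0, 0, 0]]

```text
t: 12.3
tool_pos: [0.5527, -0.0061, 0.2]
tool_rot: [0.073, 3.13, -0.003]
contact_force: [-1.1, 0.4, -2.2]
opening: 0.0313
```

```bash
python3 -c "
from h import *
plan((.55,.0,.196),88)"
```

```text
t 12.3 pos [ 0.5527 -0.0061  0.2   ] F [-1.1  0.4 -2.2] op 0.0313 
 turn(tool)  [-0.1  0.6 -0.7]  shift now-axes cm [0.3  0.6  0.39]  after-turn axes cm [0.29 0.6  0.4 ] norm 0.8
```

jog_arm:
  steps:
    - [[0.2, 0.4, 0.4], [0, 0.6, 0]]
    - [[0, 0, 0], [0, 0, 0]]

```text
t: 12.5
tool_pos: [0.5508, -0.0017, 0.1959]
tool_rot: [-0.074, -3.139, 0.002]
contact_force: [0.3, -0.3, -0.5]
opening: 0.0309
```

jog_arm:
  steps:
    - [[0, 0, 0], [0, 0, 0]]
    - [[0, 0, 0], [0, 0, 0]]
    - [[0, 0, -2], [0, 0, 0]]
    - [[0, 0, -4], [0, 0, 0]]
    - [[0, 0, -4], [0, 0, 0]]
  fingers: 0.06

```text
t: 13.0
tool_pos: [0.55, -0.0003, 0.2976]
tool_rot: [-0.07, -3.135, 0.002]
contact_force: [-0.1, -0.7, 0.7]
opening: 0.0452
```

```bash
python3 -c "
from h import *
plan((.424,.376,.25),69)"
```

```text
t 13.0 pos [ 5.500e-01 -3.000e-04  2.976e-01] F [-0.1 -0.7  0.7] op 0.0452 
 turn(tool)  [-0.1 -0.3 18.4]  shift now-axes cm [14.25 37.03  4.81]  after-turn axes cm [25.25 30.61  4.76] norm 40.0
```

jog_arm:
  steps:
    - [[1.7, 4.4, 0], [0, 0, 0]]
    - [[1.7, 4.4, 0], [0, 0, 0]]
    - [[1.7, 4.4, 0], [0, 0, 0]]
    - [[1.7, 4.4, 0], [0, 0, 0]]
    - [[1.7, 4.4, 0], [0, 0, 0]]
    - [[1.7, 4.4, 0], [0, 0, 0]]
    - [[1.7, 4.4, 0], [0, 0, 8]]
    - [[0, 0, 0], [0, 0, 8]]
  fingers: 0.7

```text
t: 13.8
tool_pos: [0.4477, 0.3219, 0.3196]
tool_rot: [0.511, 3.065, 0.018]
contact_force: [0.0, -1.3, -0.0]
opening: 0.0726
```

```bash
python3 -c "
from h import *
plan((.424,.376,.25),69)"
```

```text
t 13.8 pos [0.4477 0.3219 0.3196] F [ 0.  -1.3 -0. ] op 0.0726 
 turn(tool)  [1.  1.8 2.1]  shift now-axes cm [4.22 4.23 6.9 ]  after-turn axes cm [4.16 4.2  6.96] norm 9.1
```

jog_arm:
  steps:
    - [[0, 0, 0], [1, 1.8, 2.1]]
    - [[2.5, 2.6, 2], [0, 0, 0]]
    - [[1.6, 1.6, 4], [0, 0, 0]]
    - [[0, 0, 1], [0, 0, 0]]
    - [[0, 0, 0], [0, 0, 0]]

```text
t: 14.3
tool_pos: [0.4249, 0.382, 0.2574]
tool_rot: [0.569, 3.077, 0.017]
contact_force: [0.1, -0.3, 1.0]
opening: 0.0723
```

```bash
python3 -c "
from h import *
plan((.424,.376,.176),69)
snap('wrist','w6')"
```

```text
t 14.3 pos [0.4249 0.382  0.2574] F [ 0.1 -0.3  1. ] op 0.0723 
 turn(tool)  [0.7 0.6 0.1]  shift now-axes cm [-0.04 -0.69  8.14]  after-turn axes cm [-0.13 -0.59  8.14] norm 8.2
```

View pics/w6.png

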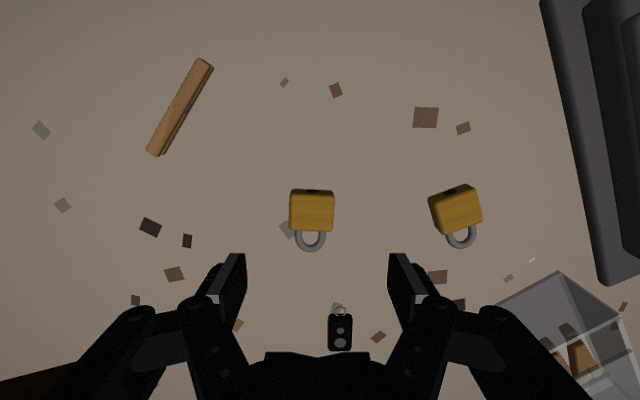

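```bash
python3 -c "
from h import *
r=px2w('w6',[(312,212)],.018);print(r)"
```

```text
[[0.42279826 0.38237206 0.018     ]]
```

jog_arm:
  steps:
    - [[-0.1, -0.6, 2], [0.7, 0.6, 0]]
    - [[0, 0, 2], [0, 0, 0]]
    - [[0, 0, 2], [0, 0, 0]]
    - [[0, 0, 1], [0, 0, 0]]
    - [[0, 0, 0], [0, 0, 0]]

```text
t: 14.85
tool_pos: [0.4284, 0.3729, 0.1902]
tool_rot: [0.578, 3.081, 0.009]
contact_force: [0.0, 0.4, -0.5]
opening: 0.0725
```

```bash
python3 -c "
from h import *
plan((.424,.377,.176),69)"
```

```text
t 14.85 pos [0.4284 0.3729 0.1902] F [ 0.   0.4 -0.5] op 0.0725 
 turn(tool)  [ 0.4  0.3 -0.3]  shift now-axes cm [0.56 0.21 1.42]  after-turn axes cm [0.55 0.22 1.42] norm 1.5
```

jog_arm:
  steps:
    - [[0.5, 0.3, 1], [0.4, 0.3, 0]]
    - [[0, 0, 0.4], [0, 0, 0]]
    - [[0, 0, 0], [0, 0, 0]]

```text
t: 15.15
tool_pos: [0.4258, 0.3777, 0.1771]
tool_rot: [0.581, 3.086, 0.003]
contact_force: [1.0, 0.1, 0.7]
opening: 0.0726
```

jog_arm:
  steps:
    - [[0, 0, 0.2], [0, 0, 0]]
    - [[0, 0, 0], [0, 0, 0]]
    - [[0, 0, 0], [0, 0, 0]]
    - [[0, 0, 0], [0, 0, 0]]
    - [[0, 0, 0], [0, 0, 0]]
  fingers: -1
  grip_force: 50

```text
t: 15.65
tool_pos: [0.4265, 0.3786, 0.177]
tool_rot: [0.58, 3.083, 0.006]
contact_force: [0.1, 0.5, -1.5]
opening: 0.0329
```

```bash
python3 -c "
from h import *
plan((.54,-.06,.285),88)"
```

```text
t 15.65 pos [0.4265 0.3786 0.177 ] F [ 0.1  0.5 -1.5] op 0.0329 
 turn(tool)  [  0.2   0.2 -19.3]  shift now-axes cm [-26.54 -36.69 -10.88]  after-turn axes cm [-12.87 -43.44 -10.8 ] norm 46.6
```

jog_arm:
  steps:
    - [[0, 0, -4], [0, 0, 0]]
    - [[0, 0, -4], [0, 0, -6.4]]
    - [[0, 0, -3], [0, 0, -6.4]]
    - [[0, 0, 0], [0, 0, -6.4]]
    - [[-1.3, -4.3, 0], [0, 0, 0]]
    - [[-1.3, -4.3, 0], [0, 0, 0]]
    - [[-1.3, -4.3, 0], [0, 0, 0]]
    - [[-1.3, -4.3, 0], [0, 0, 0]]

```text
t: 16.45
tool_pos: [0.4733, 0.204, 0.29]
tool_rot: [0.018, 3.138, 0.004]
contact_force: [1.5, 0.4, -1.2]
opening: 0.033
```

jog_arm:
  steps:
    - [[-1.3, -4.4, 0], [0, 0, 0]]
    - [[-1.3, -4.4, 0], [0, 0, 0]]
    - [[-1.3, -4.4, 0], [0, 0, 0]]
    - [[-1.3, -4.4, 0], [0, 0, 0]]
    - [[-1.3, -4.4, 0], [0, 0, 0]]
    - [[0, 0, 0], [0, 0, 0]]

```text
t: 17.05
tool_pos: [0.5364, -0.0302, 0.2895]
tool_rot: [0.025, 3.136, 0.002]
contact_force: [0.4, 0.5, -0.6]
opening: 0.0325
```

```bash
python3 -c "
from h import *
plan((.54,-.06,.2),88)
snap('wrist','w7')"
```

```text
t 17.05 pos [ 0.5364 -0.0302  0.2895] F [ 0.4  0.5 -0.6] op 0.0325 
 turn(tool)  [0.1 0.3 1.1]  shift now-axes cm [-0.35 -2.99  8.95]  after-turn axes cm [-0.46 -2.97  8.95] norm 9.4
```

View pics/w7.png

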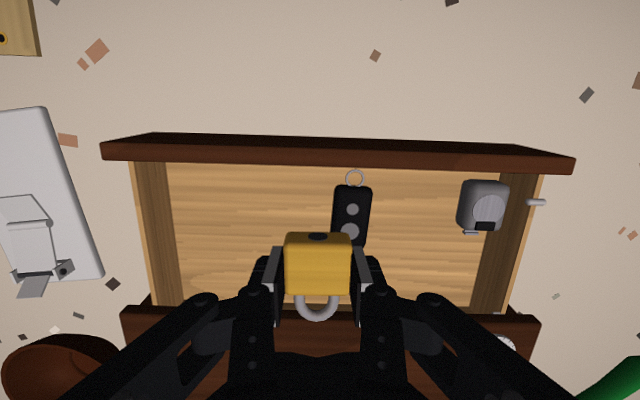

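jog_arm:
  steps:
    - [[0, -3, 0], [0, 0, 1.1]]
    - [[0, 0, 3], [0, 0, 0]]
    - [[0, 0, 3], [0, 0, 0]]
    - [[0, 0, 2.4], [0, 0, 0]]
    - [[0, 0, 0.4], [0, 0, 0]]

```text
t: 17.6
tool_pos: [0.5355, -0.0548, 0.1995]
tool_rot: [0.049, 3.134, 0.007]
contact_force: [-1.2, -0.4, -0.9]
opening: 0.0322
```

```bash
python3 -c "
from h import *
plan((.538,-.062,.197),88)"
```

```text
t 17.6 pos [ 0.5355 -0.0548  0.1995] F [-1.2 -0.4 -0.9] op 0.0322 
 turn(tool)  [0.3 0.4 0.2]  shift now-axes cm [-0.27 -0.72  0.25]  after-turn axes cm [-0.28 -0.71  0.25] norm 0.8
```

jog_arm:
  steps:
    - [[0, -0.7, 0.1], [0, 0.4, 0]]
    - [[0, 0, 0.1], [0, 0, 0]]

```text
t: 17.8
tool_pos: [0.535, -0.0604, 0.1976]
tool_rot: [-0.045, -3.139, -0.008]
contact_force: [-0.3, -0.2, -0.8]
opening: 0.0332
```

jog_arm:
  steps:
    - [[0, 0, 0], [0, 0, 0]]
    - [[0, 0, 0], [0, 0, 0]]
    - [[0, 0, -2], [0, 0, 0]]
    - [[0, 0, -4], [0, 0, 0]]
    - [[0, 0, -4], [0, 0, 0]]
  fingers: 0.06

```text
t: 18.3
tool_pos: [0.5343, -0.0603, 0.2992]
tool_rot: [-0.044, -3.135, -0.011]
contact_force: [1.6, 0.5, -0.7]
opening: 0.0453
```

```bash
python3 -c "
from h import *
plan((.528,-.474,.28),126)
snap('top','t8');crop('t8',230,90,540,300,2.5,'t8c')"
```

```text
t 18.3 pos [ 0.5343 -0.0603  0.2992] F [ 1.6  0.5 -0.7] op 0.0453 
 turn(tool)  [  0.5  -0.2 -37.6]  shift now-axes cm [ -0.55 -41.38   1.64]  after-turn axes cm [ 24.82 -33.1    1.92] norm 41.4
```

View pics/t8c.png

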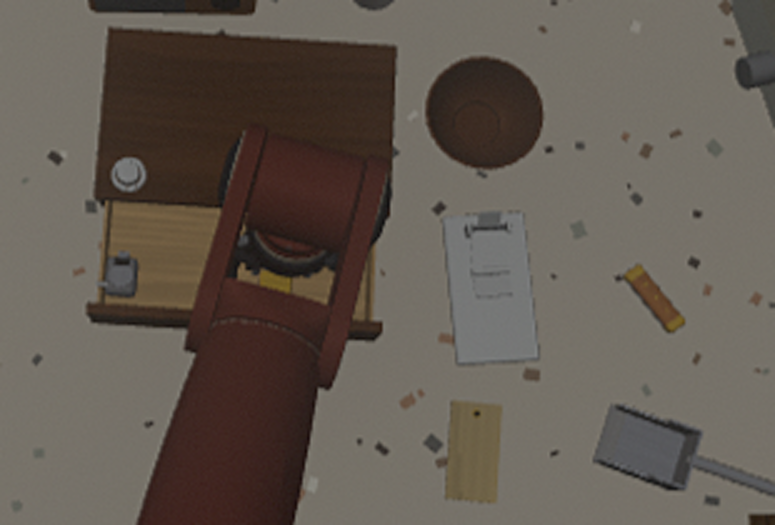

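jog_arm:
  steps:
    - [[0, -4.7, 0], [0, 0, 0]]
    - [[0, -4.7, 0], [0, 0, 0]]
    - [[0, -4.7, 0], [0, 0, 0]]
    - [[0, -4.7, 0], [0, 0, 0]]
    - [[0, -4.7, 0], [0, 0, 0]]
    - [[0, -4.7, 0], [0, 0, 0]]
    - [[0, -4.7, 0], [0, 0, 0]]
    - [[0, -4.7, 0], [0, 0, 0]]
  fingers: 0.4

```text
t: 19.15
tool_pos: [0.5315, -0.4461, 0.3258]
tool_rot: [0.026, 3.106, -0.014]
contact_force: [0.5, 0.5, 0.8]
opening: 0.0599
```

jog_arm:
  steps:
    - [[0, 0, 0], [0, 0, -8]]
    - [[0, 0, 0], [0, 0, -8]]
    - [[0, 0, 0], [0, 0, -8]]
    - [[0, 0, 0], [0, 0, -8]]
    - [[0, 0, 0], [0, 0, -5.6]]
    - [[0, 0, 0], [0, 0, 0]]

```text
t: 19.75
tool_pos: [0.5303, -0.456, 0.3322]
tool_rot: [-1.0, 2.941, -0.051]
contact_force: [0.0, -0.2, -0.8]
opening: 0.0599
```

```bash
python3 -c "
from h import *
plan((.528,-.474,.24),126)"
```

```text
t 19.75 pos [ 0.5303 -0.456   0.3322] F [ 0.  -0.2 -0.8] op 0.0599 
 turn(tool)  [-2.4  1.3  1.6]  shift now-axes cm [ 1.49 -0.9   9.24]  after-turn axes cm [ 1.25 -1.32  9.22] norm 9.4
```

jog_arm:
  steps:
    - [[0, 0, 0], [-2.4, 1.3, 1.6]]
    - [[1.2, -1.3, 3], [0, 0, 0]]
    - [[0, 0, 3.5], [0, 0, 0]]
    - [[0, 0, 2], [0, 0, 0]]
    - [[0, 0, 0], [0, 0, 0]]

```text
t: 20.25
tool_pos: [0.5299, -0.4755, 0.2517]
tool_rot: [-0.95, 2.99, -0.016]
contact_force: [-0.8, 0.1, 0.2]
opening: 0.06
```

```bash
python3 -c "
from h import *
plan((.528,-.474,.176),126)
snap('wrist','w9')"
```

```text
t 20.25 pos [ 0.5299 -0.4755  0.2517] F [-0.8  0.1  0.2] op 0.06 
 turn(tool)  [-0.6  0.  -0.7]  shift now-axes cm [0.07 0.31 7.57]  after-turn axes cm [0.07 0.23 7.57] norm 7.6
```

View pics/w9.png

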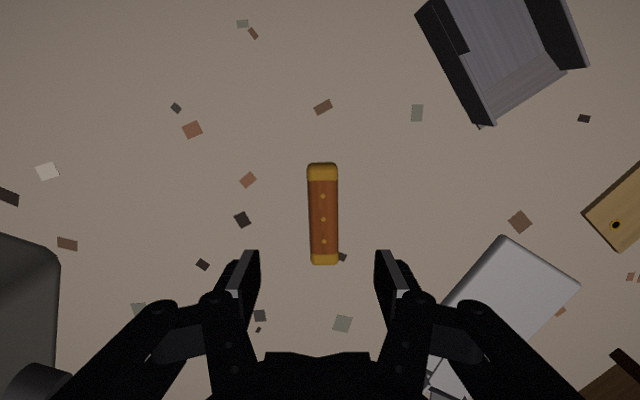

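```bash
python3 -c "
from h import *
print(px2w('w9',[(323,214)],.015))"
```

```text
[[ 0.52564912 -0.47514398  0.015     ]]
```

jog_arm:
  steps:
    - [[0, 0.2, 2.5], [-0.6, 0, -0.7]]
    - [[0, 0, 2.5], [0, 0, 0]]
    - [[0, 0, 2], [0, 0, 0]]
    - [[0, 0, 0], [0, 0, 0]]

```text
t: 20.7
tool_pos: [0.5316, -0.4759, 0.1873]
tool_rot: [-0.967, 2.983, -0.018]
contact_force: [-0.5, 0.8, -0.3]
opening: 0.0594
```

```bash
python3 -c "
from h import *
plan((.528,-.474,.176),126)"
```

```text
t 20.7 pos [ 0.5316 -0.4759  0.1873] F [-0.5  0.8 -0.3] op 0.0594 
 turn(tool)  [-0.7  0.1 -0.1]  shift now-axes cm [0.18 0.38 1.13]  after-turn axes cm [0.18 0.36 1.13] norm 1.2
```

jog_arm:
  steps:
    - [[0.2, 0.3, 0.8], [-0.7, 0, 0]]
    - [[0, 0, 0.4], [0, 0, 0]]
    - [[0, 0, 0], [0, 0, 0]]

```text
t: 21.0
tool_pos: [0.529, -0.4754, 0.1779]
tool_rot: [-0.967, 2.985, -0.005]
contact_force: [-0.2, -0.3, 0.5]
opening: 0.06
```

jog_arm:
  steps:
    - [[0, 0, 0], [0, 0, 0]]
    - [[0, 0, 0], [0, 0, 0]]
    - [[0, 0, 0], [0, 0, 0]]
    - [[0, 0, 0], [0, 0, 0]]
    - [[0, 0, 0], [0, 0, 0]]
  fingers: -1

```text
t: 21.5
tool_pos: [0.5299, -0.4763, 0.1814]
tool_rot: [-0.966, 2.983, -0.012]
contact_force: [-0.5, 0.1, -0.4]
opening: 0.0201
```

```bash
python3 -c "
from h import *
plan((.55,-.12,.285),88)"
```

```text
t 21.5 pos [ 0.5299 -0.4763  0.1814] F [-0.5  0.1 -0.4] op 0.0201 
 turn(tool)  [-0.4  0.4 37.9]  shift now-axes cm [-22.56  27.58 -10.54]  after-turn axes cm [ -0.77  35.68 -10.36] norm 37.2
```

jog_arm:
  steps:
    - [[0, 0, -4], [0, 0, 0]]
    - [[0, 0, -4], [0, 0, 7.6]]
    - [[0, 0, -3], [0, 0, 7.6]]
    - [[0, 0, 0], [0, 0, 7.6]]
    - [[0, 0, 0], [0, 0, 7.6]]
    - [[0, 0, 0], [0, 0, 7.6]]
    - [[0, 4, 0], [0, 0, 0]]
    - [[0, 4, 0], [0, 0, 0]]

```text
t: 22.3
tool_pos: [0.5329, -0.3979, 0.2942]
tool_rot: [0.112, 3.132, -0.009]
contact_force: [0.8, 0.2, 0.7]
opening: 0.0201
```

jog_arm:
  steps:
    - [[0, 4.4, 0], [0, 0, 0]]
    - [[0, 4.4, 0], [0, 0, 0]]
    - [[0, 4.4, 0], [0, 0, 0]]
    - [[0, 4.4, 0], [0, 0, 0]]
    - [[0, 4.4, 0], [0, 0, 0]]
    - [[0, 2.5, 0], [0, 0, 0]]
    - [[0, 0, 0], [0, 0, 0]]

```text
t: 23.0
tool_pos: [0.5491, -0.1406, 0.2918]
tool_rot: [0.109, 3.131, -0.006]
contact_force: [-0.8, -0.8, 0.1]
opening: 0.0203
```

```bash
python3 -c "
from h import *
plan((.548,-.12,.2),88)
snap('wrist','w10');snap('scene','s10');crop('s10',220,170,400,300,4,'s10c')"
```

```text
t 23.0 pos [ 0.5491 -0.1406  0.2918] F [-0.8 -0.8  0.1] op 0.0203 
 turn(tool)  [-0.2  0.5 -2. ]  shift now-axes cm [0.33 2.08 9.17]  after-turn axes cm [0.18 2.05 9.18] norm 9.4
```

View pics/w10.png

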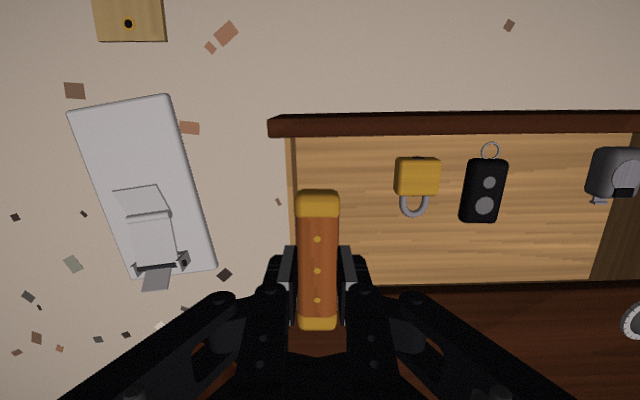

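View pics/s10c.png

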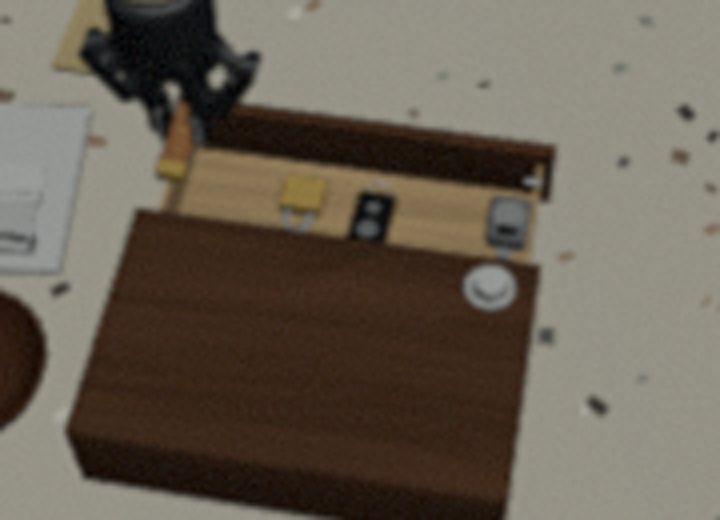

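jog_arm:
  steps:
    - [[0.3, 2.3, 0], [0, 0.5, -2]]
    - [[0, 0, 3], [0, 0, 0]]
    - [[0, 0, 3], [0, 0, 0]]
    - [[0, 0, 2.4], [0, 0, 0]]
    - [[0, 0, 0.4], [0, 0, 0]]

```text
t: 23.6
tool_pos: [0.5496, -0.1269, 0.2047]
tool_rot: [0.068, 3.134, -0.016]
contact_force: [-1.0, -0.5, -0.7]
opening: 0.0202
```

```bash
python3 -c "
from h import *
plan((.546,-.117,.198),88)"
```

```text
t 23.6 pos [ 0.5496 -0.1269  0.2047] F [-1.  -0.5 -0.7] op 0.0202 
 turn(tool)  [-0.6  0.4 -0.5]  shift now-axes cm [0.41 0.98 0.66]  after-turn axes cm [0.4  0.98 0.67] norm 1.3
```

jog_arm:
  steps:
    - [[0.3, 0.9, 0.3], [0, 0.4, 0]]
    - [[0, 0, 0.3], [0, 0, 0]]
    - [[0, 0, 0], [0, 0, 0]]

```text
t: 23.9
tool_pos: [0.5475, -0.1196, 0.1997]
tool_rot: [0.073, 3.14, -0.017]
contact_force: [0.1, -0.3, -0.4]
opening: 0.0201
```

jog_arm:
  steps:
    - [[0, 0, 0], [0, 0, 0]]
    - [[0, 0, 0], [0, 0, 0]]
    - [[0, 0, -2], [0, 0, 0]]
    - [[0, 0, -4], [0, 0, 0]]
    - [[0, 0, -4], [0, 0, 0]]
  fingers: -0.2

```text
t: 24.4
tool_pos: [0.5462, -0.1182, 0.2997]
tool_rot: [-0.073, -3.135, 0.014]
contact_force: [1.2, 0.1, -0.3]
opening: 0.034
```

```bash
python3 -c "
from h import *
plan((.40,-.12,.3),90)
snap('wrist','w11')"
```

```text
t 24.4 pos [ 0.5462 -0.1182  0.2997] F [ 1.2  0.1 -0.3] op 0.034 
 turn(tool)  [-0.5 -0.3 -2.7]  shift now-axes cm [14.6  -0.86  0.06]  after-turn axes cm [14.62 -0.18 -0.03] norm 14.6
```

View pics/w11.png

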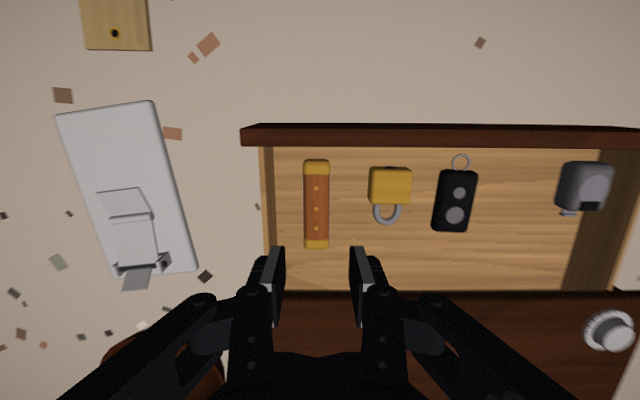

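jog_arm:
  steps:
    - [[4, 2.5, 0], [-0.5, -0.3, -2.7]]
    - [[4, 2.5, 0], [0, 0, 0]]
    - [[3, 2.5, 0], [0, 0, 0]]
    - [[0, 1.5, 0], [0, 0, 0]]
    - [[0, 0, 4], [0, 0, 0]]
    - [[0, 0, 4], [0, 0, 0]]
    - [[0, 0, 0], [0, 0, 0]]
  fingers: -1

```text
t: 25.15
tool_pos: [0.4419, -0.0258, 0.2346]
tool_rot: [-0.005, 3.106, -0.016]
contact_force: [-0.6, -0.4, -1.1]
opening: 0.0001
```

```bash
python3 -c "
from h import *
print(px2w('w11',[(583,187)],.036))
plan((.455,-.022,.213),90)"
```

```text
[[0.53723108 0.0986484  0.036     ]]
t 25.15 pos [ 0.4419 -0.0258  0.2346] F [-0.6 -0.4 -1.1] op 0.0001 
 turn(tool)  [-0.6  2.   0.2]  shift now-axes cm [-1.23  0.39  2.2 ]  after-turn axes cm [-1.31  0.38  2.16] norm 2.6
```

jog_arm:
  steps:
    - [[0, 0.3, 2], [-0.6, 2, 0]]
    - [[0, 0, 0], [0, 0, 0]]
    - [[-1.5, 0, 0], [0, 0, 0]]
    - [[-1.5, 0, 0], [0, 0, 0]]
    - [[-1.5, 0, 0], [0, 0, 0]]
    - [[-1.5, 0, 0], [0, 0, 0]]
    - [[-1.5, 0, 0], [0, 0, 0]]
    - [[-1.5, 0, 0], [0, 0, 0]]

```text
t: 25.95
tool_pos: [0.539, -0.0244, 0.2306]
tool_rot: [-0.004, 3.13, -0.006]
contact_force: [-5.0, 0.3, -3.9]
opening: -0.0001
```

```bash
python3 -c "
from h import *
plan((.591,-.022,.213),90)"
```

```text
t 25.95 pos [ 0.539  -0.0244  0.2306] F [-5.   0.3 -3.9] op -0.0001 
 turn(tool)  [-0.2  0.7  0.2]  shift now-axes cm [-5.18  0.23  1.82]  after-turn axes cm [-5.2   0.24  1.76] norm 5.5
```

jog_arm:
  steps:
    - [[-1, 0, 0.3], [0, 0.7, 0]]
    - [[-1, 0, 0.3], [0, 0, 0]]
    - [[-1, 0, 0.3], [0, 0, 0]]
    - [[-0.8, 0, 0.2], [0, 0, 0]]

```text
t: 26.35
tool_pos: [0.5804, -0.0257, 0.2284]
tool_rot: [0.005, -3.138, 0.012]
contact_force: [-13.9, -0.2, 10.9]
opening: 0.0
```

```bash
python3 -c "
from h import *
plan((.591,-.022,.22),90)"
```

```text
t 26.35 pos [ 0.5804 -0.0257  0.2284] F [-13.9  -0.2  10.9] op 0.0 
 turn(tool)  [-0.4 -0.2  0.2]  shift now-axes cm [-1.06  0.37  0.84]  after-turn axes cm [-1.06  0.37  0.84] norm 1.4
```

jog_arm:
  steps:
    - [[-0.5, 0, 0], [0, 0, 0]]
    - [[-0.5, 0, 0], [0, 0, 0]]

```text
t: 26.55
tool_pos: [0.5889, -0.0259, 0.2288]
tool_rot: [0.005, -3.124, 0.012]
contact_force: [-7.7, -0.5, 0.4]
opening: 0.0001
```

jog_arm:
  steps:
    - [[-0.5, 0, 0], [0, 0, 0]]
    - [[-0.5, 0, 0], [0, 0, 0]]

```text
t: 26.75
tool_pos: [0.5975, -0.0262, 0.2288]
tool_rot: [0.005, -3.113, 0.012]
contact_force: [-18.4, -0.8, 5.5]
opening: -0.0
```

```bash
python3 -c "
from h import *
plan((.591,-.022,.22),90)
snap('scene','s12');crop('s12',220,170,400,300,4,'s12c')"
```

```text
t 26.75 pos [ 0.5975 -0.0262  0.2288] F [-18.4  -0.8   5.5] op -0.0 
 turn(tool)  [-0.5 -1.6  0.2]  shift now-axes cm [0.62 0.43 0.89]  after-turn axes cm [0.65 0.42 0.88] norm 1.2
```

View pics/s12c.png

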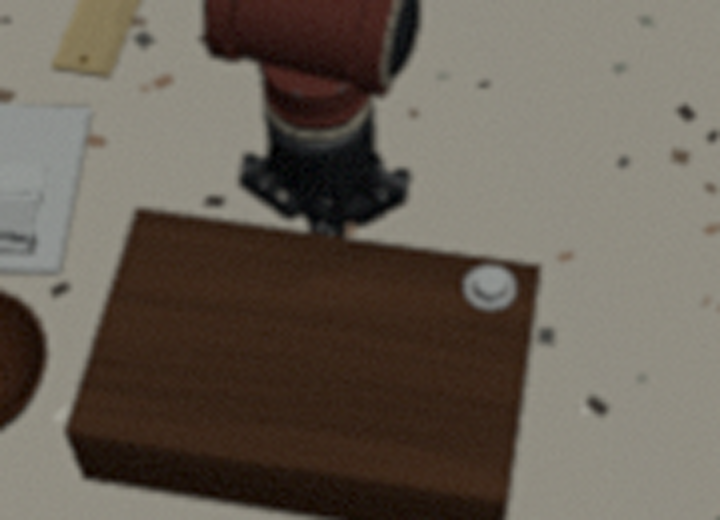

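jog_arm:
  steps:
    - [[-0.3, 0, 0], [0, 0, 0]]
    - [[0, 0, 0], [0, 0, 0]]
    - [[2, 0, 0], [0, -1.6, 0]]
    - [[4, 0, -2], [0, 0, 0]]
    - [[4, 0, -4], [0, 0, 0]]
    - [[4, 0, -2], [0, 0, 0]]
    - [[0, 0, 0], [0, 0, 0]]

```text
t: 27.5
tool_pos: [0.4622, -0.0269, 0.3159]
tool_rot: [0.005, -3.139, 0.016]
contact_force: [0.1, -0.1, -0.2]
opening: -0.0002
```

```bash
python3 -c "
from h import *
plan((.36,-.275,.25),90)
snap('top','t13');crop('t13',230,90,540,300,2.5,'t13c')"
```

```text
t 27.5 pos [ 0.4622 -0.0269  0.3159] F [ 0.1 -0.1 -0.2] op -0.0002 
 turn(tool)  [-0.6 -0.1  0.2]  shift now-axes cm [ 10.27 -24.71   6.86]  after-turn axes cm [ 10.22 -24.81   6.59] norm 27.6
```

View pics/t13c.png

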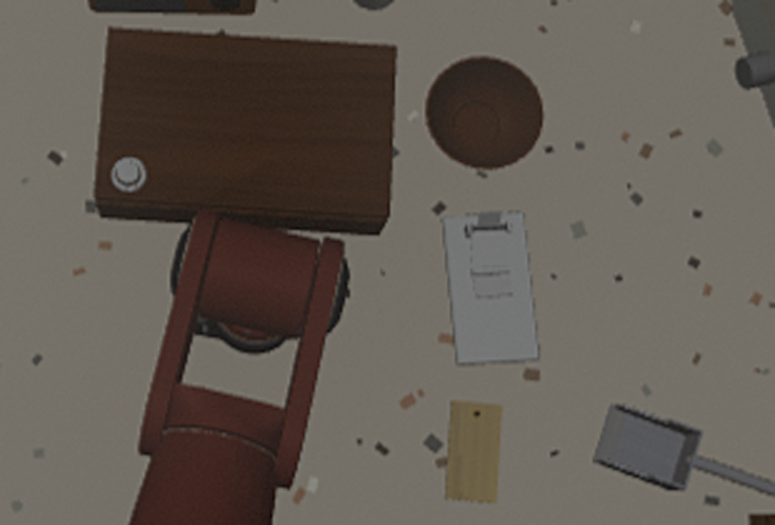

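jog_arm:
  steps:
    - [[2.4, -4.2, 0], [-0.6, 0, 2]]
    - [[2.4, -4.2, 0.5], [0, 0, 2.6]]
    - [[2.4, -4.2, 0.5], [0, 0, 0]]
    - [[2.4, -4.2, 1], [0, 0, 0]]
    - [[2, -4, 1], [0, 0, 0]]
    - [[0, -2, 1], [0, 0, 0]]
    - [[0, 0, 0], [0, 0, 0]]
  fingers: 0.6

```text
t: 28.25
tool_pos: [0.3385, -0.2592, 0.2824]
tool_rot: [0.116, 3.122, -0.014]
contact_force: [-0.1, 0.1, -0.8]
opening: 0.0681
```

```bash
python3 -c "
from h import *
plan((.329,-.273,.2),85.6)
snap('wrist','w14')"
```

```text
t 28.25 pos [ 0.3385 -0.2592  0.2824] F [-0.1  0.1 -0.8] op 0.0681 
 turn(tool)  [-0.5  1.   0.2]  shift now-axes cm [ 1.   -1.38  8.24]  after-turn axes cm [ 0.85 -1.45  8.24] norm 8.4
```

View pics/w14.png

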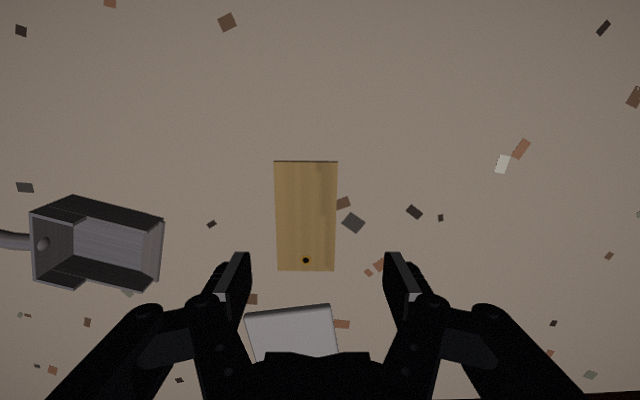

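```bash
python3 -c "
from h import *
r=px2w('w14',[(274,161),(338,161),(334,271),(278,271)],.005);print(r,r.mean(0))
f=(r[2]+r[3]-r[0]-r[1]);print(np.degrees(np.arctan2(f[1],f[0])))
r=px2w('w14',[(246,316),(331,304)],.010);print(r)
d=r[1]-r[0];print('stand yaw',np.degrees(np.arctan2(-d[0],d[1])))
r=px2w('w11',[(54,115),(153,100),(198,268),(113,277)],.010);print(r,r.mean(0))
"
```

```text
[[ 0.30529849 -0.29415227  0.005     ]
 [ 0.30918074 -0.24134747  0.005     ]
 [ 0.41380522 -0.25046589  0.005     ]
 [ 0.41015565 -0.30326991  0.005     ]] [ 0.35961003 -0.27230889  0.005     ]
-4.975241932058469
[[ 0.45625872 -0.34011234  0.01      ]
 [ 0.44737539 -0.25543989  0.01      ]]
stand yaw 5.9892240412318
[[ 0.46050388 -0.34232284  0.01      ]
 [ 0.45380591 -0.25238932  0.01      ]
 [ 0.61254064 -0.24118786  0.01      ]
 [ 0.61999285 -0.33101811  0.01      ]] [ 0.53671082 -0.29172953  0.01      ]
```

jog_arm:
  steps:
    - [[0.9, -1.4, 2], [-0.5, 1, 0.2]]
    - [[0, 0, 3], [0, 0, 0]]
    - [[0, 0, 2], [0, 0, 0]]
    - [[0, 0, 0], [0, 0, 0]]

```text
t: 28.7
tool_pos: [0.3336, -0.2724, 0.2147]
tool_rot: [0.113, 3.134, -0.004]
contact_force: [0.0, 0.1, -0.4]
opening: 0.0678
```

```bash
python3 -c "
from h import *
plan((.329,-.273,.18),85.6)"
```

```text
t 28.7 pos [ 0.3336 -0.2724  0.2147] F [ 0.   0.1 -0.4] op 0.0678 
 turn(tool)  [-0.2  0.3  0.3]  shift now-axes cm [ 0.48 -0.09  3.47]  after-turn axes cm [ 0.46 -0.1   3.47] norm 3.5
```

jog_arm:
  steps:
    - [[0.4, 0, 2], [0, 0.3, 0.3]]
    - [[0, 0, 1.2], [0, 0, 0]]
    - [[0, 0, 0.3], [0, 0, 0]]
    - [[0, 0, 0], [0, 0, 0]]

```text
t: 29.1
tool_pos: [0.3338, -0.272, 0.183]
tool_rot: [0.113, 3.134, -0.01]
contact_force: [-0.1, 0.3, 0.4]
opening: 0.0685
```

jog_arm:
  steps:
    - [[0, 0, 0.4], [0, 0, 0]]
    - [[0, 0, 0.3], [0, 0, 0]]

```text
t: 29.3
tool_pos: [0.3351, -0.2728, 0.1779]
tool_rot: [0.112, 3.131, -0.015]
contact_force: [0.5, -0.9, 1.4]
opening: 0.0685
```

```bash
python3 -c "
from h import *
plan((.329,-.272,.175),85.6)
snap('wrist','w15')"
```

```text
t 29.3 pos [ 0.3351 -0.2728  0.1779] F [ 0.5 -0.9  1.4] op 0.0685 
 turn(tool)  [-0.5  0.5  0.3]  shift now-axes cm [0.61 0.04 0.29]  after-turn axes cm [0.61 0.03 0.29] norm 0.7
```

View pics/w15.png

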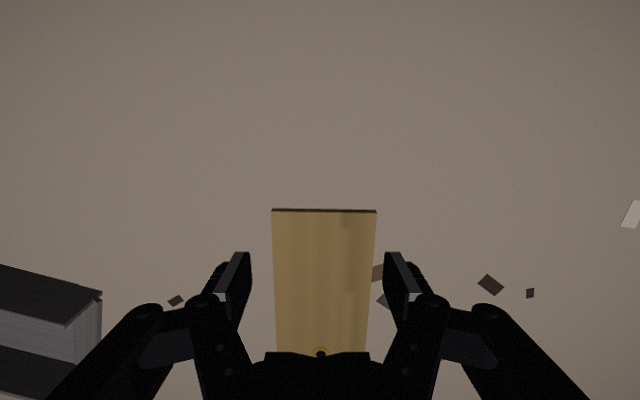

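jog_arm:
  steps:
    - [[0.6, 0, 0.4], [-0.5, 0.5, 0]]
    - [[0, 0, 0.3], [0, 0, 0]]
    - [[0, 0, 0], [0, 0, 0]]

```text
t: 29.65
tool_pos: [0.3286, -0.2726, 0.1705]
tool_rot: [-0.113, -3.139, 0.0]
contact_force: [-0.8, -0.1, 0.0]
opening: 0.0686
```

jog_arm:
  steps:
    - [[0, 0, 0.3], [0, 0, 0]]
    - [[0, 0, 0.2], [0, 0, 0]]
    - [[0, 0, 0], [0, 0, 0]]

```text
t: 29.95
tool_pos: [0.3287, -0.2731, 0.1663]
tool_rot: [-0.113, -3.139, -0.001]
contact_force: [-0.1, 0.8, 0.4]
opening: 0.0683
```

```bash
python3 -c "
from h import *
plan((.329,-.272,.17),85.6)
snap('wrist','w16')"
```

```text
t 29.95 pos [ 0.3287 -0.2731  0.1663] F [-0.1  0.8  0.4] op 0.0683 
 turn(tool)  [ 0.  -0.   0.3]  shift now-axes cm [-0.02  0.11 -0.37]  after-turn axes cm [-0.02  0.11 -0.37] norm 0.4
```

View pics/w16.png

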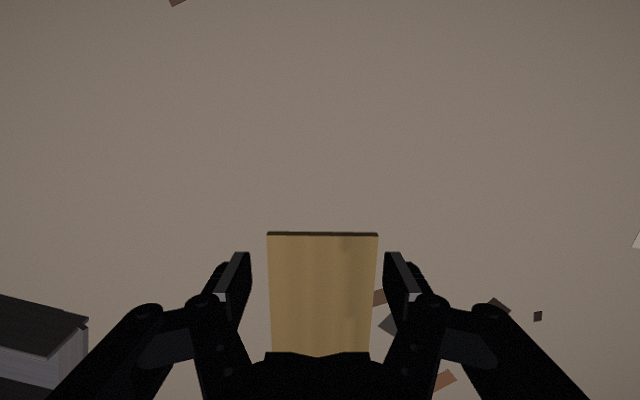

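jog_arm:
  steps:
    - [[0, 0, -0.1], [0, 0, 0]]
    - [[0, 0, 0], [0, 0, 0]]
    - [[0, 0, 0], [0, 0, 0]]
    - [[0, 0, 0], [0, 0, 0]]
  fingers: -1
  grip_force: 40

```text
t: 30.4
tool_pos: [0.3304, -0.2748, 0.1705]
tool_rot: [0.113, 3.136, -0.005]
contact_force: [-0.4, 0.8, 0.3]
opening: 0.0525
```

jog_arm:
  steps:
    - [[0, 0, -2], [0, 0, 0]]
    - [[0, 0, -3], [0, 0, 0]]
    - [[0, 0, 0], [0, 0, 0]]

```text
t: 30.7
tool_pos: [0.3292, -0.2734, 0.2189]
tool_rot: [-0.113, -3.138, -0.002]
contact_force: [0.3, -0.7, 0.0]
opening: 0.0525
```

```bash
python3 -c "
from h import *
plan((.43,-.305,.22),94.5)
snap('wrist','w17')"
```

```text
t 30.7 pos [ 0.3292 -0.2734  0.2189] F [ 0.3 -0.7  0. ] op 0.0525 
 turn(tool)  [ 0.1 -0.1 -8.6]  shift now-axes cm [-10.28  -2.42  -0.12]  after-turn axes cm [-9.8  -3.94 -0.11] norm 10.6
```

View pics/w17.png

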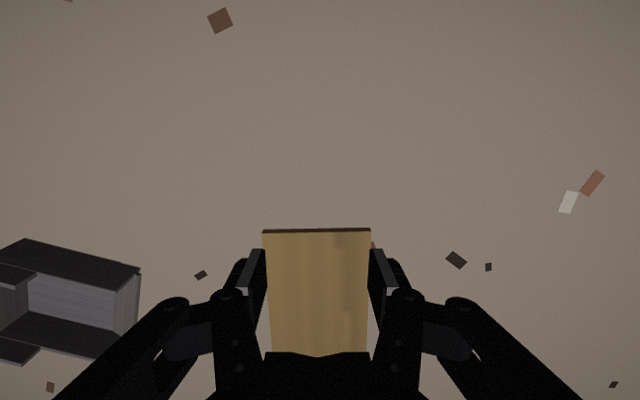

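jog_arm:
  steps:
    - [[0, 0, 0], [0, 0, -8.5]]
    - [[-3, -1.1, 0], [0, 0, 0]]
    - [[-3, -1.1, 0], [0, 0, 0]]
    - [[-3, -1.1, 0], [0, 0, 0]]
    - [[0, 0, 0], [0, 0, 0]]

```text
t: 31.25
tool_pos: [0.4204, -0.2959, 0.2066]
tool_rot: [0.127, -3.127, -0.021]
contact_force: [-1.6, 0.1, 0.9]
opening: 0.0526
```

```bash
python3 -c "
from h import *
plan((.43,-.303,.19),94.5)
snap('scene','s18');snap('top','t18');crop('s18',170,140,290,260,5,'s18c');crop('t18',370,160,490,300,5,'t18c')"
```

```text
t 31.25 pos [ 0.4204 -0.2959  0.2066] F [-1.6  0.1  0.9] op 0.0526 
 turn(tool)  [ 0.8 -0.7  0.1]  shift now-axes cm [-0.92 -0.81  1.63]  after-turn axes cm [-0.9  -0.78  1.66] norm 2.0
```

View pics/s18c.png

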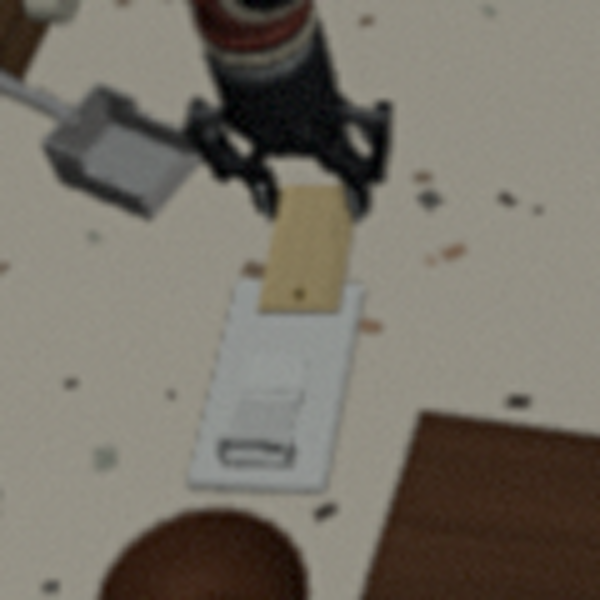

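View pics/t18c.png

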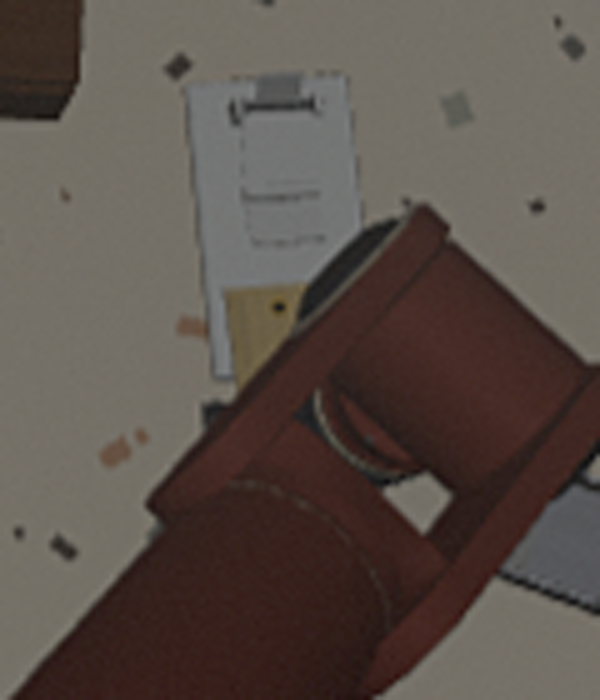

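```bash
python3 -c "
from h import *
C=lambda p:[(170+a/5,140+b/5) for a,b in p]
s=px2w('s18',C([(239,283),(364,290),(327,490),(190,487)]),.010);print(s,s.mean(0))
ax=(s[2]+s[3]-s[0]-s[1]);print('yaw',np.degrees(np.arctan2(ax[1],ax[0])))
t=px2w('s18',C([(260,311),(339,313),(353,190),(281,188)]),.040);print(t)
f=(t[0]+t[1]-t[2]-t[3]);print('tyaw',np.degrees(np.arctan2(f[1],f[0])))
t=px2w('t18',[(370+225/5,160+290/5),(370+280/5,160+307/5)],.041);print(t)
c=px2w('s18',C([(219,440),(298,448)]),.02);print('clip bar',c)
c=px2w('s18',C([(275,392)]),.01);print('',c)
"
```

```text
[[ 0.46328151 -0.33998859  0.01      ]
 [ 0.45911045 -0.25227519  0.01      ]
 [ 0.61772008 -0.23838912  0.01      ]
 [ 0.62642259 -0.32687122  0.01      ]] [ 0.54163366 -0.28938103  0.01      ]
yaw 4.797396755493507
[[ 0.50566135 -0.30690622  0.04      ]
 [ 0.50110426 -0.25407362  0.04      ]
 [ 0.39689779 -0.27018525  0.04      ]
 [ 0.40079842 -0.32073767  0.04      ]]
tyaw 8.150516886363835
[[ 0.49578565 -0.25871988  0.041     ]
 [ 0.48718008 -0.287708    0.041     ]]
clip bar [[ 0.59540359 -0.31403847  0.02      ]
 [ 0.59509122 -0.2614096   0.02      ]]
 [[ 0.54839149 -0.29130367  0.01      ]]
```

jog_arm:
  steps:
    - [[0, -0.7, 0.6], [0.8, -0.7, 0]]
    - [[0, 0, 0.8], [0, 0, 0]]
    - [[0, 0, 0], [0, 0, 0]]

```text
t: 31.65
tool_pos: [0.4151, -0.2998, 0.1878]
tool_rot: [0.124, -3.132, -0.011]
contact_force: [0.4, 0.4, 0.4]
opening: 0.0525
```

```bash
python3 -c "
from h import *
plan((.425,-.303,.181),94.6)"
```

```text
t 31.65 pos [ 0.4151 -0.2998  0.1878] F [0.4 0.4 0.4] op 0.0525 
 turn(tool)  [ 0.4 -0.4 -0. ]  shift now-axes cm [-0.96 -0.4   0.67]  after-turn axes cm [-0.96 -0.4   0.68] norm 1.2
```

jog_arm:
  steps:
    - [[-0.4, -0.4, 0.4], [0.4, -0.4, 0]]
    - [[0, 0, 0.3], [0, 0, 0]]
    - [[0, 0, 0], [0, 0, 0]]

```text
t: 31.95
tool_pos: [0.4186, -0.3031, 0.1799]
tool_rot: [0.123, -3.139, -0.001]
contact_force: [-0.8, 0.2, 0.8]
opening: 0.0526
```

```bash
python3 -c "
from h import *
plan((.425,-.303,.181),94.6)
snap('scene','s19');crop('s19',170,140,290,260,5,'s19c')"
```

```text
t 31.95 pos [ 0.4186 -0.3031  0.1799] F [-0.8  0.2  0.8] op 0.0526 
 turn(tool)  [ 0.  -0.  -0.1]  shift now-axes cm [-0.64 -0.04 -0.11]  after-turn axes cm [-0.64 -0.04 -0.11] norm 0.7
```

View pics/s19c.png

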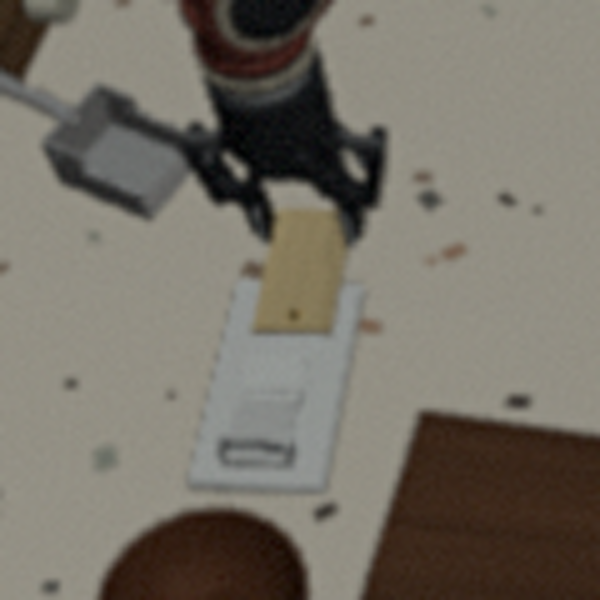

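jog_arm:
  steps:
    - [[-1, 0, 0], [0, 0, 0]]
    - [[-1, 0, 0], [0, 0, 0]]
    - [[-1, 0, 0], [0, 0, 0]]
    - [[-1, 0, 0], [0, 0, 0]]

```text
t: 32.4
tool_pos: [0.4611, -0.2998, 0.1807]
tool_rot: [0.122, -3.139, -0.0]
contact_force: [-1.9, -0.4, -1.1]
opening: 0.0524
```

```bash
python3 -c "
from h import *
plan((.507,-.2955,.181),94.6)"
```

```text
t 32.4 pos [ 0.4611 -0.2998  0.1807] F [-1.9 -0.4 -1.1] op 0.0524 
 turn(tool)  [ 0.  -0.  -0.1]  shift now-axes cm [-4.61  0.07 -0.03]  after-turn axes cm [-4.61  0.06 -0.03] norm 4.6
```

jog_arm:
  steps:
    - [[-1, 0, 0], [0, 0, 0]]
    - [[-1, 0, 0], [0, 0, 0]]
    - [[-1, 0, 0], [0, 0, 0]]
    - [[-0.8, 0, 0], [0, 0, 0]]

```text
t: 32.8
tool_pos: [0.5014, -0.2964, 0.1801]
tool_rot: [0.125, -3.128, -0.002]
contact_force: [-6.1, 0.1, 4.5]
opening: 0.0523
```

```bash
python3 -c "
from h import *
plan((.507,-.2955,.181),94.6)
snap('scene','s20');crop('s20',170,140,290,260,5,'s20c')"
```

```text
t 32.8 pos [ 0.5014 -0.2964  0.1801] F [-6.1  0.1  4.5] op 0.0523 
 turn(tool)  [ 0.1 -0.6 -0. ]  shift now-axes cm [-0.56  0.04 -0.09]  after-turn axes cm [-0.56  0.04 -0.09] norm 0.6
```

View pics/s20c.png

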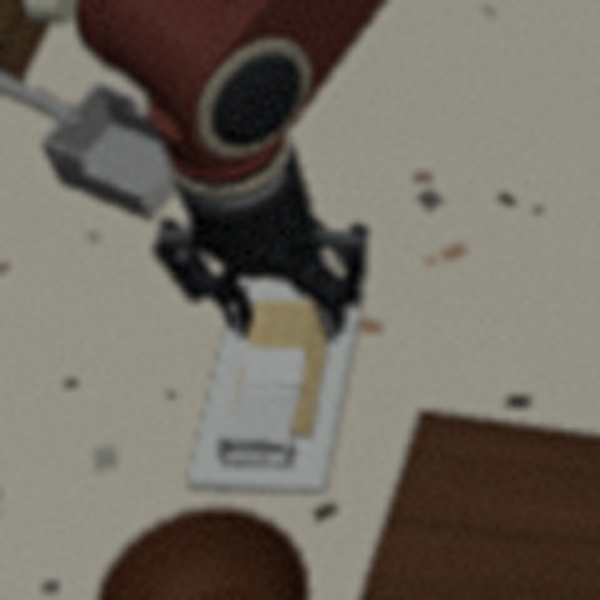

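jog_arm:
  steps:
    - [[-0.5, 0, 0], [0, 0, 0]]
    - [[0, 0, 0], [0, 0, 0]]

```text
t: 33.05
tool_pos: [0.5083, -0.2959, 0.1802]
tool_rot: [0.127, -3.13, -0.001]
contact_force: [1.5, -0.4, -0.6]
opening: 0.0524
```

jog_arm:
  steps:
    - [[0, 0, 0], [0, 0, 0]]
    - [[0, 0, 0], [0, 0, 0]]
    - [[0, 0, -2], [0, 0, 0]]
    - [[1, 0, -4], [0, 0, 0]]
    - [[3, 0, -4], [0, 0, 0]]
    - [[4, 0, -2], [0, 0, 0]]
    - [[4, 0, 0], [0, 0, 0]]
    - [[4, 0, 0], [0, 0, 0]]
  fingers: 0.65

```text
t: 33.85
tool_pos: [0.3486, -0.3089, 0.3069]
tool_rot: [0.136, -3.137, 0.004]
contact_force: [-0.2, -0.7, 0.2]
opening: 0.0705
```

jog_arm:
  steps:
    - [[0, 4, 0], [0, 0, 0]]
    - [[0, 4, 0], [0, 0, 0]]
    - [[0, 4, 0], [0, 0, 0]]
    - [[0, 4, 0], [0, 0, 0]]
    - [[0, 4, 0], [0, 0, 0]]
    - [[0, 4, 0], [0, 0, 0]]
    - [[0, 4, 0], [0, 0, 0]]
    - [[0, 4, 0], [0, 0, 0]]

```text
t: 34.65
tool_pos: [0.3177, 0.0144, 0.307]
tool_rot: [-0.095, 3.128, -0.013]
contact_force: [0.7, 0.1, -0.4]
opening: 0.0704
```

```bash
python3 -c "
from h import *
st()
snap('top','t21');crop('t21',370,160,490,300,5,'t21c');crop('t21',230,90,400,200,4,'t21d')
snap('scene','s21');crop('s21',170,140,290,260,5,'s21c')"
```

```text
t 34.65 pos [0.3177 0.0144 0.307 ] F [ 0.7  0.1 -0.4] op 0.0704
[[-0.998 -0.061  0.012]
 [-0.061  0.998 -0.008]
 [-0.012 -0.009 -1.   ]]
```

View pics/t21c.png

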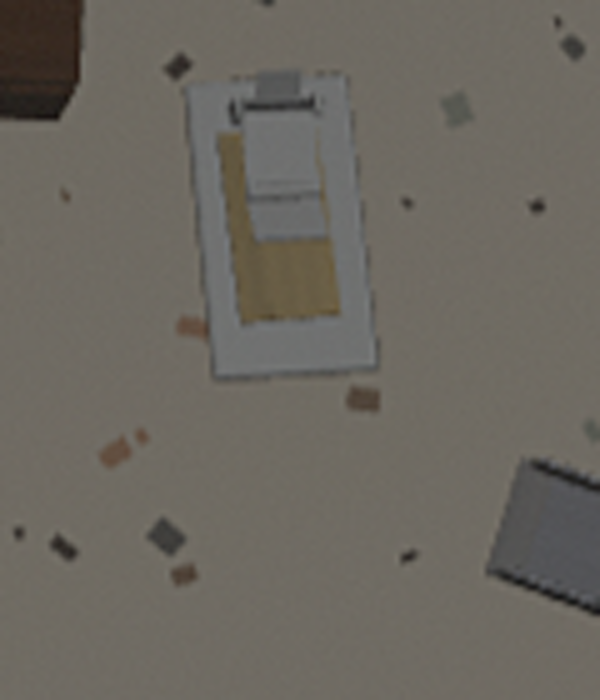

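View pics/s21c.png

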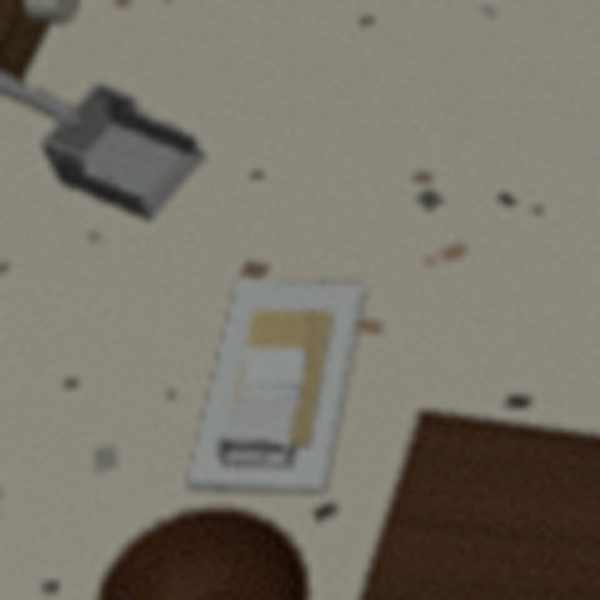

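View pics/t21d.png

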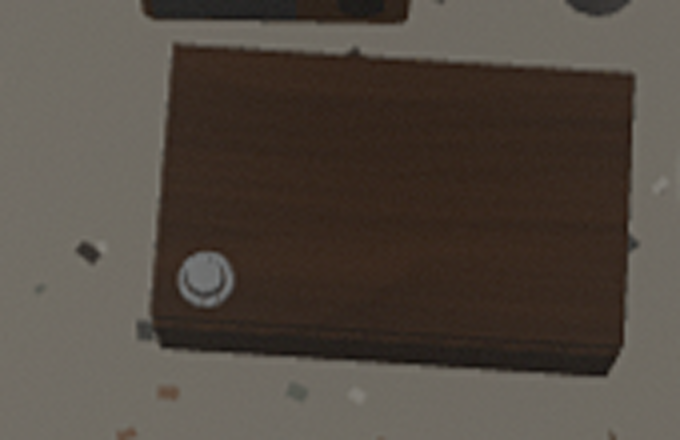

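View pics/s21.png

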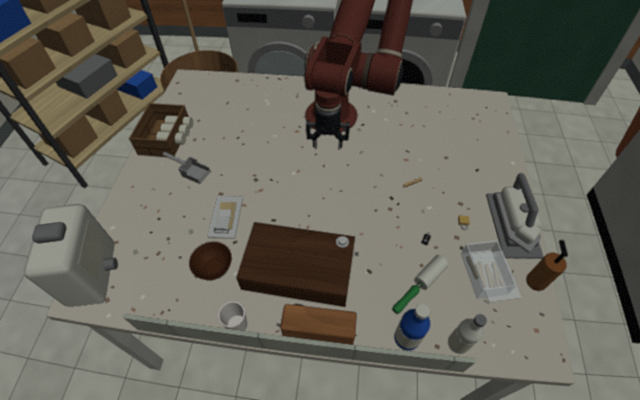

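Ticket is under the clip at (218–341, 130–323) in the crop. Its right front part lies under the clip plate. I'll put numbers on its position, and compare the box front with the first picture to confirm the latch.

```bash
python3 -c "
from h import *
C=lambda p:[(370+a/5,160+b/5) for a,b in p]
s=px2w('t21',C([(188,87),(347,73),(378,369),(216,378)]),.010)
t=px2w('t21',C([(218,132),(241,324),(341,316),(319,130)]),.015)
c=s.mean(0);ax=(s[0]+s[1]-s[2]-s[3])[:2];ax/=np.linalg.norm(ax);ay=np.array([-ax[1],ax[0]])
o=c[:2]+.0225*ax
print('stand yaw',np.degrees(np.arctan2(ax[1],ax[0])))
for p in t: print(np.round([(p[:2]-o)@ax,(p[:2]-o)@ay],4))
rear=(t[1]+t[2])[:2]/2-o
print('centre from rear edge x',rear@ax+.0525,'y',rear@ay)
e=(t[0]-t[1])[:2];print('rel angle', np.degrees(np.arctan2(e@ay,e@ax)))
a=cv2.imread('pics/top0.png')[90:200,255:400].astype(int);b=cv2.imread('pics/t21.png')[90:200,255:400].astype(int)
d=np.abs(a-b).sum(2);print('box diff mean/max',d.mean(),d.max(),'rows',np.round(d[70:105].mean(1),1))
"
```

```text
stand yaw 4.2344825697293365
[0.0303 0.0312]
[-0.0762  0.0287]
[-0.0749 -0.0257]
[ 0.0283 -0.0242]
centre from rear edge x -0.023083739469515648 y 0.0015462749149094462
rel angle 1.3105892050675871
box diff mean/max 6.502131661442006 24 rows [6.4 5.5 5.6 6.2 6.  5.9 5.8 6.4 5.5 5.7 5.9 5.9 5.1 6.  6.3 6.4 6.  5.6
 6.4 6.6 6.8 7.3 7.  7.4 8.2 7.9 7.7 7.4 7.8 8.  7.3 8.2 7.6 7.5 8.1]
```

```bash
python3 -c "
from station import ctrl
print(ctrl.finish_job())"
```

```text
the job is handed in; nothing more can be done
None
```

The job is handed in at about 35 s of simulated time, with four finds in the latched drawer and the ticket under the clip.

- **Finds:** I laid the tape measure, the larger gate remote, the padlock nearest the robot and the pocket knife in the drawer. No mint tin was to be seen in the pictures. The last look before closing showed all four inside. The tape measure had shifted about 4 cm towards the left wall after I put it down. I do not know why, and it was still well inside.
- **Drawer:** I pressed the button and the drawer sprang out. I drew it to its stop, and after loading pushed it home with about 18 N. The last top picture of the box matches the starting one to within noise, so the drawer is shut and the button is up. I had no direct reading of either joint.
- **Ticket:** By the last top picture its centre is about 23 mm behind the stand's origin and 1.5 mm off centre, turned 1.3°. Its leading edge is about 34 mm past the jaw line. I did not measure the clip angle. The pictures show the ticket under the clip plate.
- **Everything else:** The bowl, lint roller, scoop and clothes peg look to be where they started. At hand-in the gripper was empty, well above the table, and touching nothing.

The cameras disagreed by 3 to 6 mm sideways, so I worked with averages. The last checks themselves raised no fault.

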